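Empty the parts tub under the low shelf

ROBOT

A 6-joint arm with a two-finger parallel gripper is mounted at the origin on the work surface. World frame = base frame: x ahead of the robot, y to its left, z up, the work surface at z = 0. Lengths are in mm, angles in degrees, forces in N, time in s.
With the tool pointing down it reaches from about 300 to 850 mm from the base axis. Payload 4.2 kg.
Tool frame: the origin (TCP) lies between the finger pads; the fingertips stand 11 mm ahead of it and the grasp point (between the pads) lies 8 mm behind it (env.tips_ahead is the distance from the TCP to the fingertips, in mm); z points along the fingers, y is the line along which they close (so a half turn about z gives the same grasp; the last joint's range is limited). The gripper opens to 91 mm and grips with 3 to 60 N. Pads are 32 mm wide; open, the fingers measure 118 mm over their backs; the gripper's body (76 mm by 178 mm) begins 60 mm behind the grasp point.
Start: joints at [-78.094, 18.312, 89.639, -0, 72.044, -1.146], TCP at [129.857, -560.162, 198.776] pointing down, gripper open.
Joint ranges: [-177.97, 177.97], [-48.28, 115.42], [12.27, 149.76], [-77.06, 257.06], [2.81, 150.46], [-146.56, 146.56]. Speed limits (degrees/s): [147.25, 147.25, 180, 180, 180, 180].

INTERFACE

Orientations are given as [roll, pitch, yaw] about the fixed x, y, z axes, in that order (R = Rz(yaw) Ry(pitch) Rx(roll)).
In Python, from workcell import env, cams gives the robot as it stands.
- The arm moves only by the tool step_arm, never from a script. Its arguments are lists of equal length, an entry for each row: "linear": the shift along the tool's x, y, z in units of 30 cm (1.0 is 30 cm), a list of three; "turn": the turn about the tool's z in units of 360 degrees (1.0 is 360 degrees). In form: {"linear": [[tx, ty, tz], ...], "turn": [turn, ...]}. A call has 1 to 20 rows; each row is the pose to reach, as a shift and turn from the pose commanded when the call began, along the tool's axes at that moment, turning the shorter way round; what a row does not reach only later rows make up. A row lasts 1/8 s, in which the tool goes at most 62.5 mm and 10.7 degrees, less where a joint would pass 70% of its speed; a pose out of reach is approached as far as the arm can. A call with a number of a shift or a turn outside -1 to 1 is refused whole. A call with a gripper value outside its range is refused whole. "fingers" is the closure, from -1 (fully open) to 1 (shut), so that 0 is half open, set as the call begins (left out, the last holds). The fingers move at their own pace and stop on an object; "force" is the grip in N (left out, the last holds). Time passes only in rows, so rows that repeat a pose let the fingers close. It gives the time, the measured TCP pose, the force, the opening and the grip force at its end, in the units of the state.
- env.state(): the state, without advancing time (a new reading comes with each control period).
- cams.grab_frame(name): name is "scene" or "top"; returns a dict with "color" (420x560x3 uint8, blue, green, red), "fx", "fy", "cx", "cy" (pixels), "dist" ([k1, k2, p1, p2, k3] as OpenCV has them; the pictures are not rectified), "extrinsics" (4x4, takes a point from camera to world coordinates). Camera axes: x right, y down, z forward; pixel columns grow to the right and rows downward; lengths in mm; the calibration is good to about 2 mm. A picture is of the moment at which its call begins. There is no depth.
- env.job_done(): hands the job in; it is judged then, once.
The state is a dict: "time_s": time; "qpos": joint angles; "qvel": joint speeds; "effort": joint torques, N m; "ee_pos": TCP position; "ee_rot": TCP orientation; "force": force on the tool from outside, world axes, zero at the start; "torque": the same for the moment, N m; "gripper_width": finger opening in mm; "gripper_force": force on a finger pad.
Only numpy, scipy, OpenCV 4.12 (cv2) and the standard library are available. Lean on these libraries where they do the work, as an engineer would, in place of code of your own. Each camera call takes 0.05 s, during which the arm holds its last target. There are 200 camera calls.

TASK

Tip all three sleeves out of the tall blue tub into the yellow bin that stands under the low wire shelf, bringing the tub's mouth in under the shelf over the bin. Then lay the empty tub back in its sloping rack the way it was, fully down against the foot stop, and let go. Do not knock the shelf, and leave the wrench, pot and bottle alone.

Things in the scene. Friction and masses are not known exactly. Their poses are not given: they have to be found in the camera images.
- tub_mid (a point): Tall blue square tub, 62 x 62 mm outside, 200 mm long, walls 4 mm, about 0.16 kg empty, pale band at its open mouth. The point is its centre, half-way along. Own z runs from closed base to mouth; it starts in the rack with z away from the robot, 30 degrees above level, own x down onto the slope, two faces upright across y. Three loose sleeves lie inside at its base.
- tub_mouth (a point): Centre of the tub's open mouth, 100 mm along own z from tub_mid; same axes as tub_mid.
- rack: Fixed dark steel rack for the tub; origin on the bench, z up, x where its slope rises (roughly away from the robot). A plate 90 mm wide rises at 30 degrees under the tub; a foot stop 35 mm high holds the tub's base. Red cheeks, 74 mm apart inside and 20 mm high, flank the tub only from 110 to 180 mm along it; nearer the base its sides are free.
- rack_home (a point): Where the tub's centre (tub_mid) lies when fully seated in the rack; axes of rack. The lower edge of the seated tub's base is 50 mm above the bench.
- rack_mouth (a point): Where the centre of the tub's mouth (tub_mouth) lies when it is fully seated in the rack; axes of rack.
- shelf_edge (a point): Middle of the front edge of the fixed low wire shelf, at its underside, 185 mm above the bench. x points from the edge back under the shelf (roughly away from the robot), z up. Shelf 210 mm deep, 270 mm wide, 10 mm thick, 12 mm posts at the corners, open below at the front.
- shelf: The same fixed shelf; origin on the bench straight below shelf_edge, same axes. A carton and a white tin stand on it, 120 mm and more behind the front edge.
- bin: Fixed yellow open bin under the shelf, 180 (x) x 210 (y) x 50 mm high, walls 4 mm; origin under its centre, same axes as the shelf. Its front wall stands 15 mm in front of the shelf's front edge, so the free gap between the bin's rim and the shelf is 135 mm high.
- wrench: Loose steel wrench 150 mm long lying flat on the bench between rack and shelf; to be left alone.
- pot: Loose white plastic pot, 90 mm wide and 90 mm high, on the left; origin under its centre; to be left alone.
- bottle: Loose green bottle, 56 mm wide and 150 mm high, on the right; origin under its centre; to be left alone.
- sleeve_teal_mid (a point): Loose teal metal sleeve (round tube, 24 mm across, 90 mm long, 45 g, smooth: it slides readily on a slope of 20 degrees) that starts in the tub. The point is its centre; own z along it.
- sleeve_purple_mid (a point): Loose purple metal sleeve (round tube, 24 mm across, 90 mm long, 45 g, smooth: it slides readily on a slope of 20 degrees) that starts in the tub. The point is its centre; own z along it.
- sleeve_silver_mid (a point): Loose silver metal sleeve (round tube, 24 mm across, 90 mm long, 45 g, smooth: it slides readily on a slope of 20 degrees) that starts in the tub. The point is its centre; own z along it.
There are look-alikes about, which are no part of the job. There is more than one size of the part that bears tub_mid; the job needs the largest.

How it is judged:
By the outcome, as a careful person would: the job done as asked, in the order asked, and still so for the second after the job is handed in, with the robot touching nothing.
It also fails if it takes over 64 s, if anything falls off the work surface, if the arm or the gripper's body presses on something with over 40 N, if the wrist force passes 120 N, or if a joint passes its speed limit or range.

## Working session

There is one attempt and no reset: what is moved stays moved. The work goes in short steps, Python scripts to look and compute and a tool call to move; the robot and the scene stay as the last step left them, time stands still between calls to the robot, and variables do not carry over. Pictures are saved under pics/ and viewed, at most 10 in all, crops included, and the job is handed in when it is done.

Besides the shell and the picture viewer there is one more tool, called after ">>>" by a JSON object that holds its "op" and its "data", one argument or row to a line. step_arm: Moves the arm, as the interface text tells. Its arguments: {"type":"object","properties":{"linear":{"type":"array"},"turn":{"type":"array"},"fingers":{"type":"number"},"force":{"type":"number"}},"required":["linear","turn"]}

```bash
mkdir -p pics; ls; python3 - <<'E'
from workcell import env,cams
import cv2,numpy as np
for n in("scene","top"):
    f=cams.grab_frame(n); cv2.imwrite(f"pics/{n}0.png",f["color"])
    print(n,f["fx"],f["fy"],f["cx"],f["cy"],f["dist"]); print(np.round(f["extrinsics"],4).tolist())
print(env.state())
E
```

```text
pics
scene 459.1196635784416 459.1196635784416 283.4769491425252 205.55889245176317 [-0.06036146  0.          0.          0.          0.        ]
[[-0.0518, 0.5841, -0.8101, 1709.4503], [0.9987, 0.0275, -0.044, 69.0192], [-0.0034, -0.8112, -0.5847, 961.6857], [0.0, 0.0, 0.0, 1.0]]
top 400.81500520847516 400.81500520847516 283.11440352511994 209.40147918731532 [0.00672369 0.         0.         0.         0.        ]
[[0.0287, -0.9921, 0.1221, 412.3374], [-0.9993, -0.0258, 0.0252, 2.4775], [-0.0218, -0.1228, -0.9922, 1297.7147], [0.0, 0.0, 0.0, 1.0]]
{'time_s': 0.1, 'qpos': array([-7.80951836e+01,  1.83481953e+01,  8.96991760e+01, -2.91281051e-03,
        7.20412499e+01, -1.14391182e+00]), 'qvel': array([ 0.08095642, -0.13189218, -0.17291703,  0.06319252, -0.11637307,
       -0.01154868]), 'effort': array([ 3.12410148e-04, -4.13332164e+01, -2.32510078e+01,  7.29597453e-02,
        4.22392460e-02, -5.10220286e-05]), 'ee_pos': array([ 129.73264606, -559.70367637,  198.00379701]), 'ee_rot': array([-1.79911341e+02,  9.99743380e-04,  1.30496292e+01]), 'force': array([0.13718474, 0.54752536, 0.02020186]), 'torque': array([-0.01690808,  0.0270537 , -0.04611866]), 'gripper_force': 0.0, 'gripper_width': 91.49508284516918}
```

View pics/scene0.png

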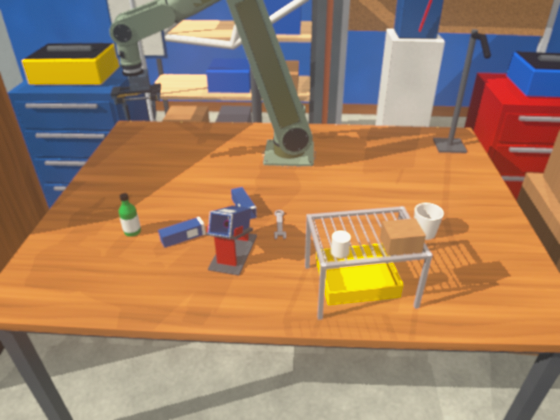

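View pics/top0.png

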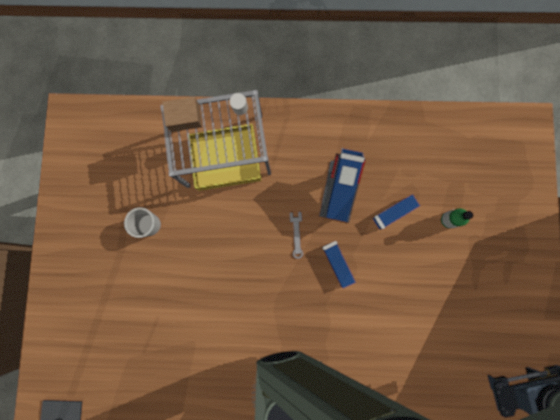

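The top view shows the racked tub at about (345,186), with smaller look-alikes at (397,212) and (339,265). The wrench is at (297,235), the shelf and bin at about (220,140), the pot at (142,223) and the bottle at (457,218).

```bash
python3 - <<'E'
import cv2,numpy as np
t=cv2.imread("pics/top0.png");s=cv2.imread("pics/scene0.png")
def crop(im,x0,y0,w,h,k):
    c=cv2.resize(im[y0:y0+h,x0:x0+w],None,fx=k,fy=k,interpolation=cv2.INTER_CUBIC)
    for i in range(0,w,10): cv2.putText(c,str(x0+i) if i%20==0 else "|",(i*k,9),0,.35,(255,255,255),1)
    for j in range(0,h,10): cv2.putText(c,str(y0+j) if j%20==0 else "-",(0,j*k+4),0,.35,(255,255,255),1)
    return c
# top-left: top tub ; top-right scene tub ; 
a=crop(t,310,140,65,100,6);b=crop(s,195,180,65,100,6)
cv2.imwrite("pics/tub.png",np.hstack([a,b]))
a=crop(t,155,85,125,115,3);a=crop(t,155,85,130,115,5)
cv2.imwrite("pics/shelf.png",a)
E
```

```text
(no output)
```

View pics/tub.png

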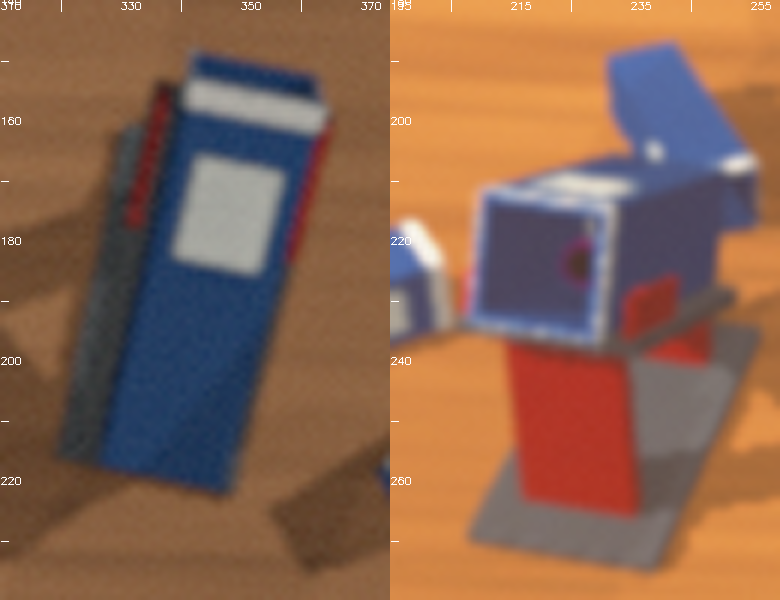

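View pics/shelf.png

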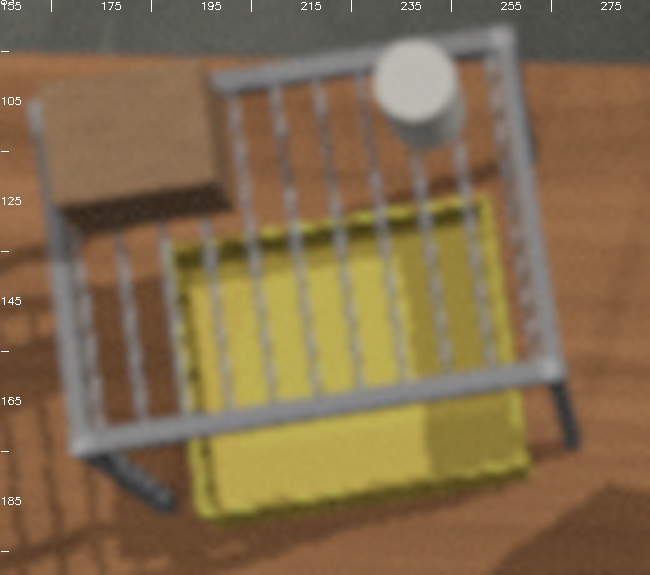

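Tub corner pixels in the top view are base (326.3,217.7) and (348.7,222.5), mouth-top (341.6,153) and (364.8,157). In the scene view the mouth corners are (210,211.3), (232.8,213.8), (230.5,238) and (208,234.2). In the top view the shelf corners are (170,175.4), (267.6,160) and (257.4,90.6), and the bin rim is (195,189), (260.6,180), (252.4,124) and (189.4,134).

```bash
cat > h.py <<'E'
import numpy as np,cv2
from scipy.optimize import least_squares
from workcell import env,cams
def cam(n):
    f=cams.grab_frame(n);E=np.linalg.inv(f["extrinsics"])
    K=np.array([[f["fx"],0,f["cx"]],[0,f["fy"],f["cy"]],[0,0,1]])
    return f["color"],lambda P:cv2.projectPoints(np.atleast_2d(P).astype(float),cv2.Rodrigues(E[:3,:3])[0],E[:3,3],K,np.array(f["dist"]))[0][:,0]
def place(p,P):
    c,s=np.cos(p[2]),np.sin(p[2]);P=np.array(P,float)
    return np.c_[p[0]+c*P[:,0]-s*P[:,1],p[1]+s*P[:,0]+c*P[:,1],P[:,2]]
S,C=.5,np.sqrt(.75)
def tub(s,v,w): # along from base, lateral y, height above slope -> rack frame, x=0 at lower base edge
    return [s*C-w*S,v,50+s*S+w*C]
E
python3 - <<'E'
from h import *
_,T=cam("top");_,Q=cam("scene")
A=[tub(0,31,62),tub(0,-31,62),tub(200,31,62),tub(200,-31,62)]
a=np.array([[326.3,217.7],[348.7,222.5],[341.6,153],[364.8,157]])
B=[tub(200,-31,62),tub(200,31,62),tub(200,31,0),tub(200,-31,0)]
b=np.array([[210,211.3],[232.8,213.8],[230.5,238],[208,234.2]])
f=lambda p:np.r_[(T(place(p,A))-a).ravel(),(Q(place(p,B))-b).ravel()]
r=least_squares(f,[450,-150,0],x_scale=[100,100,1]);p=r.x
print("tub",p[:2],np.degrees(p[2]));print(np.round(r.fun,1))
print("mid,mouth,grip32",place(p,[tub(100,0,31),tub(200,0,31),tub(32,0,31)]))
sh=[[0,135,195],[0,-135,195],[210,-135,195]];sp=np.array([[170,175.4],[267.6,160],[257.4,90.6]])
bp=np.array([[195,189],[260.6,180],[252.4,124],[189.4,134]])
g=lambda q:np.r_[(T(place(q,sh))-sp).ravel(),(T(place(q,[[-15,105+q[3],50],[-15,-105+q[3],50],[165,-105+q[3],50],[165,105+q[3],50]]))-bp).ravel()]
r=least_squares(g,[600,150,0,0],x_scale=[100,100,1,10]);q=r.x
print("shelf",q,np.degrees(q[2]));print(np.round(r.fun,1))
E
```

```text
tub [ 563.36085157 -135.77679106] -9.283552544197503
[ 1.1  0.  -0.8 -0.9 -0.1  0.4 -1.3  0.4  0.4  0.5 -1.1  0.8 -0.8 -1.3
  0.5 -0.4]
mid,mouth,grip32 [[ 633.53209558 -147.24709024  126.84678752]
 [ 719.00032161 -161.21785755  176.84678752]
 [ 575.41370188 -137.74696846   92.84678752]]
shelf [6.59514030e+02 2.13580417e+02 1.72097136e-01 1.06258312e+00] 9.860439550665749
[ 1.9  0.  -0.9  1.6 -0.7  0.4  0.  -0.8 -0.1 -1.4  0.5  0.3 -0.8 -0.2]
```

```bash
cat >> h.py <<'E'
def go(x,y,z,yaw,frm=None):
    if frm is None:
        s=env.state();frm=list(s["ee_pos"])+[s["ee_rot"][2]]
    w=np.radians(frm[3]);d=np.array([x,y,z])-frm[:3]
    lx=d[0]*np.cos(w)+d[1]*np.sin(w);ly=d[0]*np.sin(w)-d[1]*np.cos(w)
    print("from",np.round(frm,1),"lin",np.round(np.array([lx,ly,-d[2]])/300,4).tolist(),"turn",round(-(((yaw-frm[3]+180)%360)-180)/360,4),"dist",round(float(np.linalg.norm(d))))
E
python3 -c "
from h import *
go(575,-138,240,-9.3)"
```

```text
from [ 129.8 -559.8  198.3   13.1] lin [1.7633, -1.0346, -0.1391] turn 0.0621 dist 615
```

>>> {"op": "step_arm", "data": {
  "linear": [
    [0.1, -0.06, -0.139],
    [0.88, -0.517, -0.139],
    [0.88, -0.517, -0.139],
    [0.88, -0.517, -0.139],
    [0.88, -0.517, -0.139],
    [0.88, -0.517, -0.139],
    [0.88, -0.517, -0.139]
  ],
  "turn": [0.03, 0.0621, 0.0621, 0.0621, 0.0621, 0.0621, 0.0621],
  "fingers": -1
}}

```text
time_s: 1.08
ee_pos: [352.9, -348.3, 240.4]
ee_rot: [-180.0, 0.0, -9.1]
force: [0.6, -0.2, 0.3]
gripper_width: 91.1
gripper_force: 0.0
```

```bash
python3 -c "
from h import *
go(575,-138,240,-9.3)"
```

```text
from [ 352.9 -348.3  240.4   -9.1] lin [0.6199, -0.8093, 0.0012] turn 0.0005 dist 306
```

>>> {"op": "step_arm", "data": {
  "linear": [
    [0.62, -0.81, 0],
    [0.62, -0.81, 0],
    [0.62, -0.81, 0],
    [0.62, -0.81, 0],
    [0.62, -0.81, 0],
    [0.62, -0.81, 0],
    [0.62, -0.81, 0],
    [0.62, -0.81, 0]
  ],
  "turn": [0, 0, 0, 0, 0, 0, 0, 0]
}}

```text
time_s: 2.08
ee_pos: [573.8, -141.3, 240.6]
ee_rot: [180.0, 0.0, -9.4]
force: [-0.0, -0.4, -0.2]
gripper_width: 91.2
gripper_force: 0.0
```

```bash
python3 - <<'E'
from h import *
go(575,-138,90,-9.3)
for n,b in(("top",(300,130,100,110)),("scene",(170,150,100,110))):
    c,_=cam(n);x,y,w,h=b
    cv2.imwrite(f"pics/{n}1.png",cv2.resize(c[y:y+h,x:x+w],None,fx=4,fy=4,interpolation=2))
a=np.hstack([cv2.imread("pics/top1.png"),cv2.imread("pics/scene1.png")]);cv2.imwrite("pics/both1.png",a)
E
```

```text
from [ 573.8 -141.3  240.6   -9.4] lin [0.002, -0.0114, 0.502] turn -0.0004 dist 151
```

View pics/both1.png

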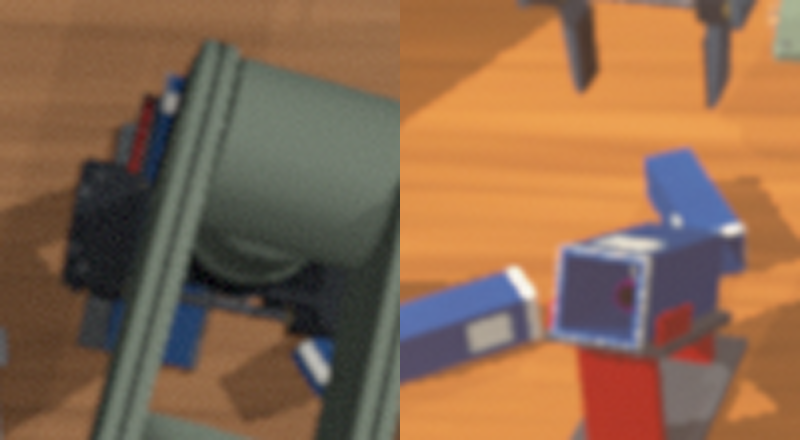

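The fingers sit astride the tub behind its mouth, at about (580,90) and (715,100) in the right half, so I'm descending.

>>> {"op": "step_arm", "data": {
  "linear": [
    [0, -0.011, 0.1],
    [0, -0.011, 0.2],
    [0, -0.011, 0.3],
    [0, -0.011, 0.4],
    [0, -0.011, 0.47],
    [0, -0.011, 0.502],
    [0, -0.011, 0.502],
    [0, -0.011, 0.502]
  ],
  "turn": [0, 0, 0, 0, 0, 0, 0, 0]
}}

```text
time_s: 3.18
ee_pos: [576.1, -136.9, 90.9]
ee_rot: [180.0, -0.1, -9.3]
force: [0.1, 0.2, -0.8]
gripper_width: 91.2
gripper_force: 0.0
```

>>> {"op": "step_arm", "data": {
  "linear": [
    [0, 0, 0],
    [0, 0, 0],
    [0, 0, 0],
    [0, 0, 0]
  ],
  "turn": [0, 0, 0, 0],
  "fingers": 1,
  "force": 10
}}

```text
time_s: 3.68
ee_pos: [575.5, -136.4, 90.0]
ee_rot: [-180.0, -0.0, -9.3]
force: [-0.4, 0.4, 0.7]
gripper_width: 62.3
gripper_force: 10.0
```

>>> {"op": "step_arm", "data": {
  "linear": [
    [0, 0, 0],
    [0, 0, 0],
    [0, 0, -0.03],
    [0, 0, -0.1],
    [0, 0, -0.2],
    [0, 0, -0.3],
    [0, 0, -0.37],
    [0, 0, -0.37]
  ],
  "turn": [0, 0, 0, 0, 0, 0, 0, 0],
  "force": 45
}}

```text
time_s: 4.68
ee_pos: [576.0, -136.7, 202.2]
ee_rot: [180.0, -0.2, -9.3]
force: [0.1, -0.1, -2.0]
gripper_width: 62.1
gripper_force: 44.7
```

```bash
python3 - <<'E'
from h import *
c,T=cam("top")
for n,px,z in(("pot",(142,215),90),("wrench",(297,235),0)):
    print(n,least_squares(lambda p:(T([p[0],p[1],z])-px).ravel(),[500,0]).x)
P=place([659.5,213.6,np.radians(9.86)],[[-168,1,0],[-85,1,0]]);print(P)
go(P[0,0],P[0,1],195,9.86)
c,_=cam("scene");cv2.imwrite("pics/s2.png",cv2.resize(c[110:280,150:390],None,fx=3,fy=3,interpolation=2))
E
```

```text
pot [532.60610758 463.38575156]
wrench [489.8563018  -11.88341053]
[[493.81026732 185.81668695   0.        ]
 [575.58428388 200.02971671   0.        ]]
from [ 575.1 -136.5  200.7   -9.3] lin [-0.4406, -1.0165, 0.019] turn -0.0532 dist 332
```

View pics/s2.png

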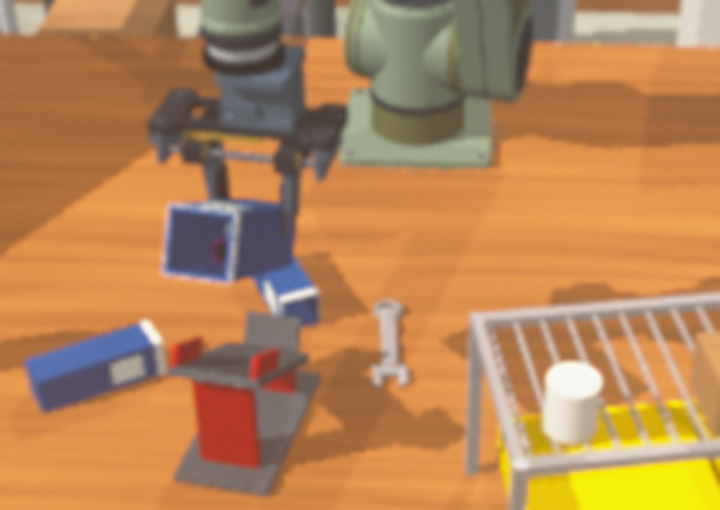

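The tub hangs firmly from the gripper, still about 30° up, and the rack below is empty.

>>> {"op": "step_arm", "data": {
  "linear": [
    [-0.44, -1, 0],
    [-0.44, -1, 0],
    [-0.44, -1, 0],
    [-0.44, -1, 0],
    [-0.44, -1, 0],
    [-0.44, -1, 0],
    [-0.44, -1, 0],
    [-0.44, -1, 0]
  ],
  "turn": [-0.0266, -0.0532, -0.0532, -0.0532, -0.0532, -0.0532, -0.0532, -0.0532]
}}

```text
time_s: 5.78
ee_pos: [493.7, 179.5, 200.2]
ee_rot: [179.9, 0.1, 9.8]
force: [0.1, -0.9, -2.7]
gripper_width: 62.0
gripper_force: 44.7
```

```bash
python3 - <<'E'
from h import *
go(493.8,185.8,82,9.86)
E
```

```text
from [493.7 179.5 200.2   9.8] lin [0.0038, -0.0207, 0.394] turn -0.0002 dist 118
```

Now I'll lower it, then loosen the grip to let the mouth come down onto the bin rim.

>>> {"op": "step_arm", "data": {
  "linear": [
    [0, -0.02, 0.1],
    [0, -0.02, 0.25],
    [0, -0.02, 0.37],
    [0, -0.02, 0.394],
    [0, -0.02, 0.394]
  ],
  "turn": [0, 0, 0, 0, 0]
}}

```text
time_s: 6.4
ee_pos: [493.5, 186.1, 83.1]
ee_rot: [180.0, -0.0, 9.8]
force: [0.4, -0.2, -2.6]
gripper_width: 61.8
gripper_force: 44.7
```

>>> {"op": "step_arm", "data": {
  "linear": [
    [0, 0, 0],
    [0, 0, 0],
    [0, 0, 0],
    [0, 0, 0]
  ],
  "turn": [0, 0, 0, 0],
  "force": 5
}}

```text
time_s: 6.9
ee_pos: [492.7, 187.0, 83.1]
ee_rot: [-180.0, -0.0, 9.9]
force: [-1.3, -0.1, -0.2]
gripper_width: 62.1
gripper_force: 5.0
```

```bash
python3 - <<'E'
from h import *
c,_=cam("scene");cv2.imwrite("pics/s3.png",cv2.resize(c[140:310,220:460],None,fx=3,fy=3,interpolation=2))
E
```

```text
(no output)
```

View pics/s3.png

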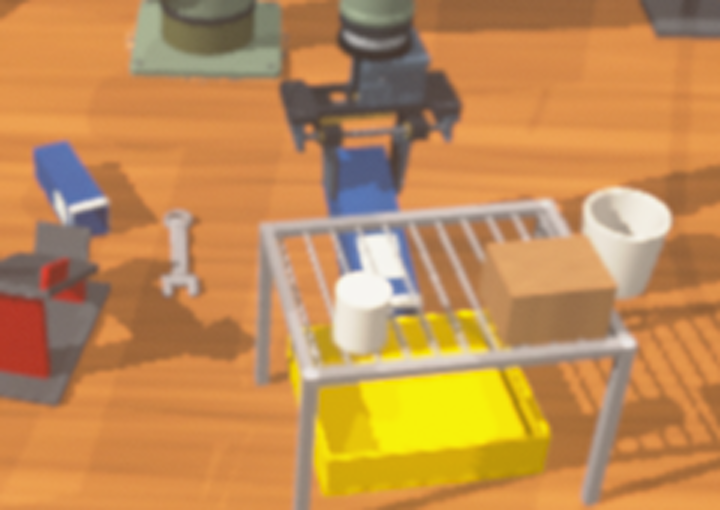

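```bash
cat >> h.py <<'E'
def pitch_tub(g,yaw,phi,s,off): # tub top-face corners (base L,R,mouth L,R) given grip point world, pitch up phi, grip at s from base, off above axis
    c,n=np.cos(np.radians(phi)),np.sin(np.radians(phi))
    L=[[u*c-w*n,v,u*n+w*c] for u,w in((-s,31-off),(200-s,31-off)) for v in(31,-31)]
    return place([g[0],g[1],np.radians(yaw)],L)+[0,0,g[2]]
E
python3 - <<'E'
from h import *
s=env.state();p=s["ee_pos"];print(p,s["force"],s["torque"])
c,Q=cam("scene")
for phi in(5,0,-5,-10,-15):print(phi,np.round((Q(pitch_tub(p+[0,0,8],9.9,phi,32,5))-[220,140])*3).tolist())
E
```

```text
[492.598888   186.94066466  83.01202612] [-0.99669368  0.23458773 -1.11139798] [ 0.0320678   0.13891567 -0.0150997 ]
5 [[382.0, 158.0], [327.0, 162.0], [432.0, 258.0], [369.0, 263.0]]
0 [[383.0, 157.0], [327.0, 161.0], [431.0, 271.0], [369.0, 276.0]]
-5 [[384.0, 156.0], [328.0, 160.0], [430.0, 284.0], [368.0, 289.0]]
-10 [[385.0, 156.0], [329.0, 160.0], [428.0, 296.0], [367.0, 301.0]]
-15 [[385.0, 156.0], [329.0, 160.0], [427.0, 307.0], [366.0, 312.0]]
```

```bash
python3 - <<'E'
from h import *
c,_=cam("scene");d,_=cam("top")
a=cv2.resize(c[180:260,315:375],None,fx=7,fy=7,interpolation=2);b=cv2.resize(d[155:235,190:240],None,fx=7,fy=7,interpolation=2)
cv2.imwrite("pics/s4.png",np.hstack([a,b]))
E
```

```text
(no output)
```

View pics/s4.png

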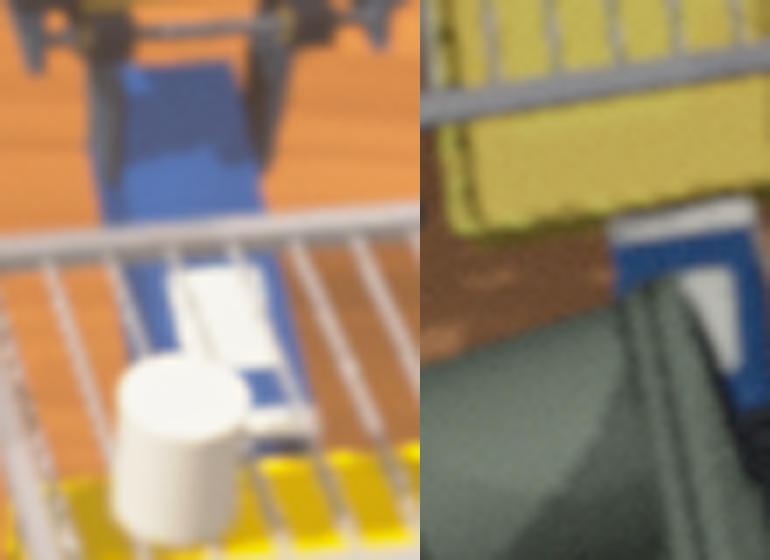

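The mouth top corner is at scene (360,241), which means about 13° down, so it dropped in front of the bin wall and is leaning on it. I'll level it against the bench while it stays close to the wall, then grip firmly and lift it over the rim.

>>> {"op": "step_arm", "data": {
  "linear": [
    [0, 0, 0.02],
    [0, 0, 0.04],
    [0, 0, 0.06],
    [-0.01, 0, 0.08],
    [-0.018, 0, 0.1],
    [-0.026, 0, 0.12],
    [-0.034, 0, 0.14],
    [-0.04, 0, 0.16],
    [-0.045, 0, 0.178],
    [-0.045, 0, 0.178]
  ],
  "turn": [0, 0, 0, 0, 0, 0, 0, 0, 0, 0]
}}

```text
time_s: 8.35
ee_pos: [480.0, 184.7, 29.2]
ee_rot: [-180.0, -0.1, 9.8]
force: [0.3, 0.0, -2.8]
gripper_width: 62.0
gripper_force: 5.0
```

```bash
python3 - <<'E'
from h import *
s=env.state();p=s["ee_pos"];print(p,s["force"],s["torque"])
c,Q=cam("scene");d,T=cam("top")
for phi in(5,0,-5):
  P=pitch_tub(p+[0,0,8],9.9,phi,32,5);print(phi,np.round((Q(P)-[315,180])*7).tolist(),np.round((T(P)-[190,155])*7)[2:].tolist())
a=cv2.resize(c[180:260,315:375],None,fx=7,fy=7,interpolation=2);b=cv2.resize(d[155:235,190:240],None,fx=7,fy=7,interpolation=2)
cv2.imwrite("pics/s5.png",np.hstack([a,b]))
E
```

```text
[479.96693643 184.67624628  29.1524287 ] [ 0.328432    0.01239813 -2.7624498 ] [-0.03369643 -0.09313102 -0.01593202]
5 [[212.0, 167.0], [86.0, 176.0], [321.0, 402.0], [180.0, 414.0]] [[183.0, 201.0], [321.0, 181.0]]
0 [[214.0, 165.0], [87.0, 174.0], [320.0, 432.0], [179.0, 444.0]] [[188.0, 201.0], [325.0, 181.0]]
-5 [[215.0, 163.0], [89.0, 173.0], [318.0, 460.0], [178.0, 472.0]] [[194.0, 204.0], [329.0, 184.0]]
```

View pics/s5.png

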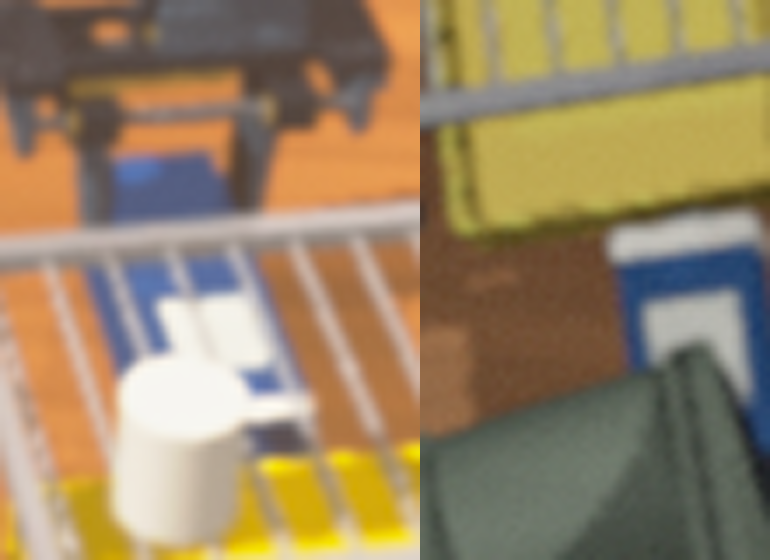

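The tub is now about level (mouth corner at (316,418) in the crop) and still carries its full weight. Next I'll grip firmly, lift, and move in over the rim.

>>> {"op": "step_arm", "data": {
  "linear": [
    [0, 0, 0],
    [0, 0, 0],
    [-0.015, 0, -0.02],
    [-0.015, 0, -0.08],
    [-0.015, 0, -0.16],
    [-0.015, 0, -0.22],
    [-0.015, 0, -0.22],
    [0.04, 0, -0.22],
    [0.1, 0, -0.22],
    [0.15, 0, -0.22],
    [0.15, 0, -0.22]
  ],
  "turn": [0, 0, 0, 0, 0, 0, 0, 0, 0, 0, 0],
  "force": 45
}}

```text
time_s: 9.82
ee_pos: [524.7, 192.3, 94.3]
ee_rot: [180.0, 0.0, 9.8]
force: [-1.4, 0.5, -3.2]
gripper_width: 62.0
gripper_force: 45.0
```

>>> {"op": "step_arm", "data": {
  "linear": [
    [0, 0, 0],
    [0, 0, 0],
    [0, 0, 0.02],
    [0.02, 0, 0.05],
    [0.03, 0, 0.06],
    [0.045, 0, 0.06],
    [0.045, 0, 0.06]
  ],
  "turn": [0, 0, 0, 0, 0, 0, 0],
  "force": 5
}}

```text
time_s: 10.7
ee_pos: [537.9, 194.7, 77.2]
ee_rot: [180.0, -0.1, 9.8]
force: [0.1, 0.0, -3.0]
gripper_width: 62.2
gripper_force: 5.0
```

```bash
python3 - <<'E'
from h import *
s=env.state();p=s["ee_pos"];print(p,s["force"],s["torque"])
c,Q=cam("scene");d,T=cam("top")
for phi in(5,0,-5,-10):
  P=pitch_tub(p+[0,0,8],9.9,phi,32,5);print(phi,np.round((Q(P)-[315,180])*7).tolist(),np.round((T(P)-[190,155])*7)[2:].tolist())
a=cv2.resize(c[180:260,315:375],None,fx=7,fy=7,interpolation=2);b=cv2.resize(d[155:235,190:240],None,fx=7,fy=7,interpolation=2)
cv2.imwrite("pics/s6.png",np.hstack([a,b]))
E
```

```text
[537.92236438 194.72582728  77.15141538] [ 0.09412158  0.00527936 -2.9983805 ] [-0.01066606  0.00213653 -0.0374752 ]
5 [[249.0, 156.0], [117.0, 166.0], [370.0, 403.0], [220.0, 415.0]] [[145.0, 47.0], [288.0, 26.0]]
0 [[251.0, 154.0], [118.0, 163.0], [368.0, 435.0], [219.0, 447.0]] [[151.0, 48.0], [292.0, 28.0]]
-5 [[253.0, 152.0], [120.0, 162.0], [365.0, 465.0], [217.0, 477.0]] [[157.0, 53.0], [297.0, 32.0]]
-10 [[255.0, 151.0], [121.0, 160.0], [362.0, 492.0], [215.0, 505.0]] [[164.0, 60.0], [302.0, 40.0]]
```

View pics/s6.png

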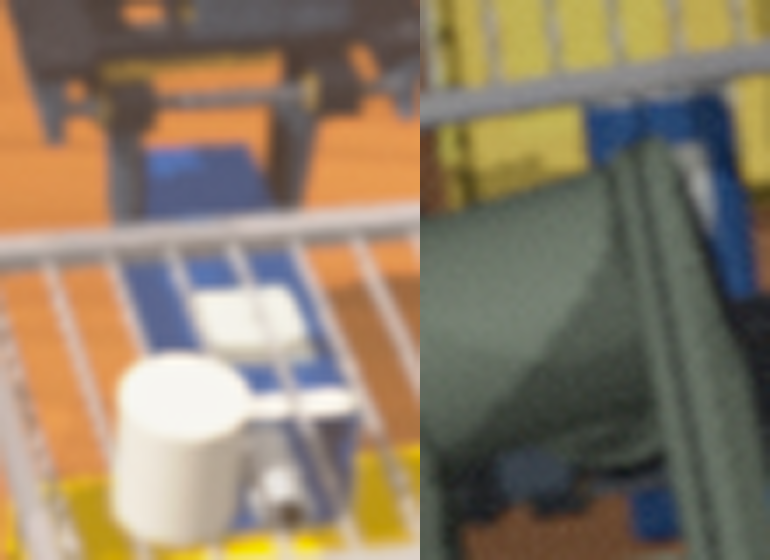

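A silver sleeve already peeks out of the mouth at (280,495), over the bin. I'm raising the grip so the tub tips about the rim.

>>> {"op": "step_arm", "data": {
  "linear": [
    [0, 0, -0.03],
    [0, 0, -0.06],
    [0, 0, -0.09],
    [0, 0, -0.12],
    [0, 0, -0.15],
    [0, 0, -0.18],
    [0, 0, -0.21],
    [0, 0, -0.24],
    [0, 0, -0.24],
    [0, 0, -0.24],
    [0, 0, -0.24],
    [0, 0, -0.24]
  ],
  "turn": [0, 0, 0, 0, 0, 0, 0, 0, 0, 0, 0, 0]
}}

```text
time_s: 12.3
ee_pos: [536.9, 194.5, 149.1]
ee_rot: [180.0, 0.0, 9.8]
force: [-0.8, 0.2, -1.1]
gripper_width: 61.7
gripper_force: 5.0
```

```bash
python3 - <<'E'
from h import *
s=env.state();p=s["ee_pos"];print(p,s["force"],s["torque"])
c,Q=cam("scene");d,T=cam("top")
for phi in(0,-15,-25,-30):
  P=pitch_tub(p+[0,0,8],9.9,phi,32,5);print(phi,np.round((Q(P)-[310,170])*6).tolist(),np.round((T(P)-[185,120])*6)[2:].tolist())
a=cv2.resize(c[170:270,310:380],None,fx=6,fy=6,interpolation=2);b=cv2.resize(d[120:220,185:240],None,fx=6,fy=6,interpolation=2)
cv2.imwrite("pics/s7.png",np.hstack([a,b]))
E
```

```text
[536.90911916 194.50996194 149.12386901] [-0.84837503  0.20931285 -1.13804086] [-0.02238411  0.02292702  0.01353915]
0 [[256.0, 77.0], [139.0, 86.0], [361.0, 312.0], [230.0, 322.0]] [[130.0, 217.0], [258.0, 198.0]]
-15 [[261.0, 74.0], [143.0, 82.0], [351.0, 388.0], [222.0, 398.0]] [[149.0, 238.0], [272.0, 220.0]]
-25 [[264.0, 74.0], [146.0, 82.0], [342.0, 427.0], [215.0, 438.0]] [[162.0, 263.0], [283.0, 245.0]]
-30 [[266.0, 75.0], [147.0, 83.0], [336.0, 443.0], [210.0, 454.0]] [[168.0, 279.0], [288.0, 261.0]]
```

View pics/s7.png

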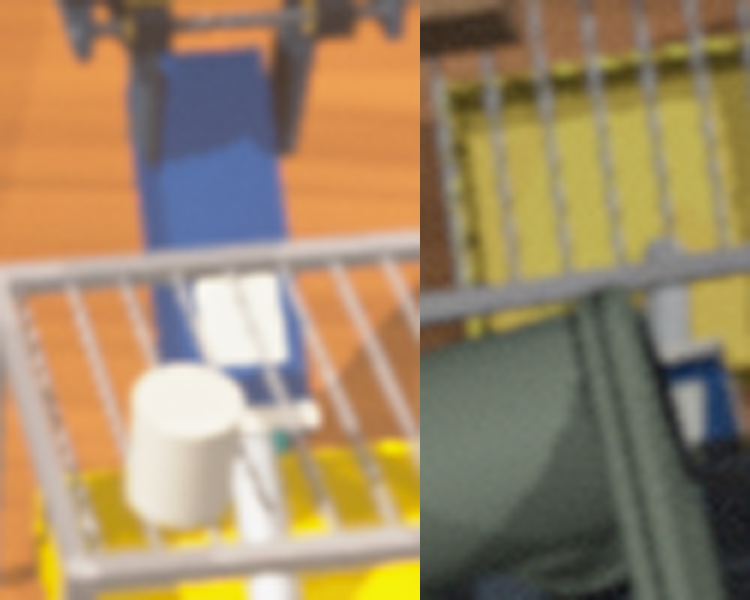

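The silver sleeve is sliding out (260,500) and teal shows in the mouth at (283,438). The mouth corner is at scene (318,406) and top (308,347), so the tub sits further back than I assumed. By my count that was picture 11, one over the limit of 10. I won't view any more and will measure with code from here.

```bash
cat >> h.py <<'E'
def colors(n,box):
    c,P=cam(n);x,y,w,h=box;H=cv2.cvtColor(c[y:y+h,x:x+w],cv2.COLOR_BGR2HSV).astype(int)
    return c,H,P
E
python3 - <<'E'
from h import *
p=env.state()["ee_pos"];c,Q=cam("scene");d,T=cam("top")
def f(v):
    P=pitch_tub(p+[0,0,8],9.9,*v)
    return np.r_[(Q(P[:3])-(np.array([[268,49],[163,57],[318,406]])/6+[310,170])).ravel(),(T(P[3:])-(np.array([[308,347]])/6+[185,120])).ravel()]
r=least_squares(f,[-25,32,5],x_scale=[10,10,5]);print(r.x,np.round(r.fun,1))
# colour map of scene mouth/bin region: hue-coded
H=cv2.cvtColor(c,cv2.COLOR_BGR2HSV).astype(int)
for y in range(228,275,2):
    print(y,''.join('B' if 100<h<130 and s>100 else 'T' if 75<h<=100 and s>60 else 'P' if 130<=h<172 and s>50 else 'Y' if 22<h<36 and s>150 else 'w' if s<50 and v>120 else 'g' if s<70 else '.' for h,s,v in H[y,318:408]))
E
```

```text
[-41.65007902  55.66737389  12.74042837] [-1.1 -1.6 -3.3 -1.5 -1.1  3.1 -0.8 -0.8]
228 .......g.........gwg..BB.wwwwwwwwwwwwwwwg.wg..........g...................................
230 .................gwwwwwwwwwwwwwwwwwwwwwg..g...........gg..................................
232 ........g.......gwwwwwwwwwwwwwg.B..gwwwg..w...gg.......gw.................................
234 .........g.....wwwwwwwwwwwwwwwwwwg.gwwwwggw....gg.......gg................................
236 ..............wwwwwwwwwwwwwwwwwwwwgggwwwwwww....g........gg...............................
238 ..........g...gwwwwwwwwwwwwwwwwwwwwwwwwwwwwww...gg........gg..............................
240 ...........g..wwwwwwwwwwwwwwwwwwwwwwwwwwwwwww....gg........gg.............................
242 ggg.........ggwwwwwwwwwwwwwwwwwwwwwwwwgwwwg.................gg............................
244 wgg.........gwwwwwwwwwwwwwwwwwwwwwwwwwwwg..............YYYYY..............................
246 wwgg.........wwwwwwwwwwwwwwwwwwwwwwwww.YY....YYYYYY....YYYYY..g...........................
248 wwg..........gwwwwwwwwwwwwwwwwwwwwwwww..YY....YYYYYY....YYYYY..
[... 562 characters left out ...]
wwwwwwwwwwwwwwwwwwwwwwwwwggggggg...
262 Y.gwwwwwwg..ggggwwwwgwwwwwwwwwwwwwwwwwwwwwwwwwwwwwwwwwwwggggg.............................
264 YY.wwwwwwwwwwwwwwwwwwwwwwwwwwwwwwwwwwwwwwg.............YYYYYYYYYYYYYYYYYYYYY..............
266 YY.gwwwwwwwwwwwwwwwgg.............wwwwwww..YYYYYYYYYYYYYYYYYYYYYYYYYYYYYYYYYY.............
268 YY.gwwww............YYYYYYYYYYYYY.wwwwwww.YYYYYYYYYYYYYYYYYYYYYYYYYYYYYYYYYYYY............
270 YY.gwww..YYYYYYYYYYYYYYYYYYYYYYYY.wwwwwww..YYYYYYYYYYYYYYYYYYYYYYYYYYYYYYYYYYYY...........
272 ...wwwg..YYYYYYYYYYYYYYYYYYYYYYYYY......YYYYYYYYYYYYYYYYYYYYYYYYYYYYYYYYYYYYYYY...........
274 ...wwwg..YYYYYYYYYYYYYYYYYYYYYYYYYYYYYYYYYYYYYYYYYYYYYYYYYYYYYYYYYYYYYYYYYYYYYYY..........
```

```bash
python3 - <<'E'
from h import *
sh=[659.5,213.6,np.radians(9.86)]
p=env.state()["ee_pos"];c,Q=cam("scene");d,T=cam("top")
print("grip shelf x,y",(p[0]-659.5)*.985+(p[1]-213.6)*.171,-(p[0]-659.5)*.171+(p[1]-213.6)*.985)
f=lambda v:np.r_[(Q(place(sh,[[v[0],v[2]+31,v[1]]]))-[363,237.7]).ravel(),(T(place(sh,[[v[0],v[2]-31,v[1]]]))-[236.3,177.8]).ravel()]
r=least_squares(f,[0,100,0]);print("mouth top edge x,z,y",r.x,np.round(r.fun,1))
f=lambda v:np.r_[(Q(place(sh,[[v[0],v[2]+31,v[1]],[v[0],v[2]-31,v[1]]]))-(np.array([[268,49],[163,57]])/6+[310,170])).ravel()]
r=least_squares(f,[-160,170,0]);print("base top edge",r.x,np.round(r.fun,1))
for px in((355,271),(353,246)):
    print("sleeve",least_squares(lambda v:(Q(place(sh,[[v[0],v[1],16 if px[1]>260 else 50]]))-px).ravel(),[50,0]).x)
H=cv2.cvtColor(d,cv2.COLOR_BGR2HSV).astype(int)
for y in range(150,196,1):
    print(y,''.join('B' if 100<h<130 and s>90 else 'T' if 75<h<=100 and s>60 else 'P' if 130<=h<172 and s>50 else 'Y' if 22<h<36 and s>100 else 'w' if s<50 and v>120 else 'g' if s<70 else '.' for h,s,v in H[y,185:275]))
E
```

```text
grip shelf x,y -124.0035478268798 2.208355598466195
mouth top edge x,z,y [-7.85458688 83.51961432  2.56487754] [-1.1  0.1 -1.1 -0.1]
base top edge [-296.57302088  108.08513859   50.47735845] [ 0.   0.1 -0.  -0.1]
sleeve [60.22839313  1.49095321]
sleeve [-12.24716209  10.26983202]
150 ....wgYYYYYYY..YYYYYYY..YYYYYYY.YYYYYYYY.YYYYYYYY.YYYYYYYgg.YYYYYYggYYYY...wwwwwwg........
151 ....wgYYYYYYYggYYYYYYY..YYYYYYY..YYYYYYY.YYYYYYYY.YYYYYYY.gYYYYYYY.gYYYY...gwwwwww........
152 ....wg.YYYYYY.gYYYYYYY.gYYYYYYY..YYYYYYY..YYYYYYY..YYYYYY.g.YYYYYY..YYYY....wgwwww........
153 ....gg.YYYYYY..YYYYYYY.gYYYYYYYggYYYYYYY..YYYYYYY..YYYYYY.ggYYYYYYY..YYY....ggwwww........
154 .......YYYYYY..YYYYYYY..YYYYYYY.gYYYYYYY..YYYYYYY..YYYYYY.ww.YYYYYY..YYY....ggwwww........
155 .....g.YYYYYYY.YYYYYYYY.YYYYYYY..YYYYYYY..YYYYYYY..YYYYYYYww.YYYYYYggYYYY...gwwwww........
156 .....wgYYYYYYY..YYYYYYY.YYYYYYYY.YYYYYYY..YYYYYYY..YYYYYYYgw.YYYYYYggYYYY...wwwwwwg.......
157 .....wgYYYYYYYg.YYYYYYY..YYYYYYY.YYYYYYYY.YYYYYYYY.YYYYYYY.gYYYYYY.gg.Y..gwwwwwwwww.......
158 .....wgYYYYYYYggYYYYYYY..YYYYYYY..YYYYYYY.YYYYYYYY.YYYY
[... 2850 characters left out ...]
...................................
189 wwwwwwwwwwwwwwwwwwwwwwwwgggggggggggggggggggwwwwwBBBBgg....................................
190 wwgwwwwwwwwwwwwwwwwwwwwgggggggggggggggggggggwwwwBBBBgg........gg..........................
191 wwwwwwwwwwwwwwwwwwwwwwggggggggggggggggggggggwwwwBBBBgg...gggggggg.........................
192 wwwwwwwwwwwwwwwwwwwwwwggggggggggggggggggggggwwwgBBBBgg..ggggggggg.........................
193 wwwwwwwwwwwwwwwwwwwwwwgggggggggggggggggggggggwgg.BBggg..ggggggggg.........................
194 wwwwwwwwwwwwwwwwwwwwwggggggggggggggggggggggggggggggggggggggggggggg........................
195 wwwwwwwwwwwwwwwwwwwwwggggggggggggggggggggggggggggggggggggggggggggg........................
```

The silver sleeve lies over the rim with most of its length in the bin. The tub has slipped back in the grip and its mouth is now just at the front wall. I'll level it on the bench again with the mouth facing the wall, then take a fresh grip nearer the base.

>>> {"op": "step_arm", "data": {
  "linear": [
    [0, 0, 0.03],
    [0, 0, 0.06],
    [-0.03, 0, 0.09],
    [-0.06, 0, 0.12],
    [-0.07, 0, 0.15],
    [-0.08, 0, 0.18],
    [-0.09, 0, 0.21],
    [-0.1, 0, 0.24],
    [-0.106, 0, 0.275],
    [-0.11, 0, 0.31],
    [-0.112, 0, 0.345],
    [-0.113, 0, 0.38],
    [-0.113, 0, 0.387],
    [-0.113, 0, 0.387]
  ],
  "turn": [0, 0, 0, 0, 0, 0, 0, 0, 0, 0, 0, 0, 0, 0]
}}

```text
time_s: 14.35
ee_pos: [504.8, 189.0, 33.0]
ee_rot: [-180.0, -0.2, 9.8]
force: [-0.5, -0.7, -1.1]
gripper_width: 62.0
gripper_force: 5.0
```

```bash
cat >> h.py <<'E'
def cmap(n,x0,x1,y0,y1,st=1):
    d,P=cam(n);H=cv2.cvtColor(d,cv2.COLOR_BGR2HSV).astype(int);print(n,"cols",x0,x1)
    for y in range(y0,y1,st):
        print(y,''.join('B' if 100<h<130 and s>90 else 'T' if 75<h<=100 and s>60 else 'P' if 130<=h<172 and s>50 else 'Y' if 22<h<36 and s>100 else 'w' if s<50 and v>120 else 'g' if s<70 else '.' for h,s,v in H[y,x0:x1]))
    return P
E
python3 - <<'E'
from h import *
print(env.state()["force"],env.state()["torque"])
cmap("top",205,260,150,200);cmap("scene",315,385,190,275,2)
E
```

```text
[-0.46873315 -0.67190582 -1.05806651] [-0.04320361  0.00128468 -0.0560366 ]
top cols 205 260
150 YY..YYYYYYY.YYYYYYYY.YYYYYYY..YYYYYYYggYYYYYYYgw.YYY...
151 YY..YYYYYYY..YYYYYYY.YYYYYYYY..YYYYYY.gYYYYYYY.gYYYY...
152 YY.gYYYYYYY..YYYYYYY..YYYYYYY..YYYYYY...YYYYYY..YYYY...
153 YY.gYYYYYYYggYYYYYYY..YYYYYYY..YYYYYY.ggYYYYYYY..YYY...
154 YY..YYYYYYY.gYYYYYYY..YYYYYYY..YYYYYY.wwYYYYYYYg.YYY...
155 YY..YYYYYYY..YYYYYYY..YYYYYYY..YYYYYYYww.YYYYYYggYYY...
156 YYY.YYYYYYYY.YYYYYYY..YYYYYYY..YYYYYYYgw.YYYYYYggYYY...
157 YYY..YYYYYYY.YYYYYYYY.YYYYYYY..YYYYYYY.gYYYYYY.gw.Y..gg
158 YYY..YYYYYYY..YYYYYY...YYYYYYY..YYYYYY.g.YYY...wwwwwwww
159 YYYggYYYYYYY..YYYYY.wwg.YYYYYY..YYYYYY.gggggwwwwwwwwwww
160 YYY.gYYYYYYYggYYYYgwwwwgYYYYYY......ggwwwwwwwwwwwwwwwww
161 YYY..YYYYYYY.gYYY.wwwwww.YYY..wwwwwwwwwwwwwwwwwwwwwwwgg
162 YYYY.YYYYYYY.gYYYgwwwwwwwggwwwwwwwwwwwwwwwwwwwggggggg..
163 YYYY.YYYYYYY.gg.gwwwwwwwwwwwwwwwwwwwwwwwggggggg...YYYY.
164 YYYY..YY....wwwwwwwwwwwwwwwwwwwwwwwgggggg..YYYYYYYYYYY.
165 YY..wwwwwwwwwwwwwwwwwwwwwwwwwggg....YYYYYYYYYYYYYYYYYY.
166 gwwwwwwwwwwwwwwwwwwwwgwggg...YYYYYYYYYYYYYY
[... 4536 characters left out ...]
YYYYY...YYYY...g.YYYYY..g
258 .YY.gwwwggg..YYYYY..g...........YYYwwwwwwwgYYYYYY.gg....ggwwwwwgggwwww
260 ..YY.wwww....YYYYY......YYYYYY.g...wwwwwwwwwwwwwwwwwwwwwwwwwwwwwwwwwww
262 ..YYYgwwwwwwg..ggggwwwwgwwwwwwwwwwwwwwwwwwwwwwwwwwwwwwwwwwwwgggg......
264 ..YYY.wwwwwwwwwwwwwwwwwwwwwwwwwwwwwwwwwwwwwwgg............YYYYYYYYYYYY
266 ..YYY.gwwwwwwwwwwwwwwwgg.............wwwwwww..YYYYYYYYYYYYYYYYYYYYYYYY
268 ...YY.gwwwg.............YYYYYYYYYYYY.wwwwwww.YYYYYYYYYYYYYYYYYYYYYYYYY
270 ...YY.gwww..YYYYYYYYYYYYYYYYYYYYYYYYYwwwwwwwg.YYYYYYYYYYYYYYYYYYYYYYYY
272 ......wwww..YYYYYYYYYYYYYYYYYYYYYYYYY.wwwwwg..YYYYYYYYYYYYYYYYYYYYYYYY
274 ......wwwg..YYYYYYYYYYYYYYYYYYYYYYYYYYYYYYYYYYYYYYYYYYYYYYYYYYYYYYYYYY
```

```bash
python3 - <<'E'
from h import *
sh=[659.5,213.6,np.radians(9.86)]
c,Q=cam("scene");d,T=cam("top")
f=lambda v:(T(place(sh,[[v[0],v[1]-31,62],[v[0],v[1]+31,62]]))-[[237,182],[217,186.5]]).ravel()
r=least_squares(f,[0,0]);print(r.x,np.round(r.fun,1))
f=lambda v:(Q(place(sh,[[v[0],v[1]-31,v[2]],[v[0],v[1]+31,v[2]]]))-[[335,206],[346.5,204.5]])[:,1].ravel() # base top edge rows
for x in(-190,-205,-220,-235):print(x,np.round(Q(place(sh,[[x,-29,62],[x,33,62]])),1).tolist(),"mouth",np.round(Q(place(sh,[[x+200,33,62]])),1).tolist())
p=env.state()["ee_pos"];print("grip shelf x",(p[0]-659.5)*.985+(p[1]-213.6)*.171)
E
```

```text
[-19.96885782   2.21794488] [-0.2  0.8  0.2 -0.8]
-190 [[328.8, 209.3], [347.1, 208.0]] mouth [[362.6, 247.2]]
-205 [[327.9, 206.7], [346.1, 205.3]] mouth [[361.3, 243.9]]
-220 [[327.0, 204.1], [345.1, 202.8]] mouth [[360.0, 240.7]]
-235 [[326.2, 201.5], [344.0, 200.2]] mouth [[358.8, 237.6]]
grip shelf x -156.72349522829654
```

The tub lies level on the bench with its mouth at the bin wall, and the grip is 63 mm from the base. I'll regrip at 30 mm.

>>> {"op": "step_arm", "data": {
  "linear": [
    [0, 0, 0],
    [0, 0, 0],
    [0, 0, 0],
    [-0.03, 0, 0],
    [-0.08, 0, 0.01],
    [-0.11, 0, 0.013],
    [-0.11, 0, 0.013],
    [-0.11, 0, 0.013]
  ],
  "turn": [0, 0, 0, 0, 0, 0, 0, 0],
  "fingers": -0.6
}}

```text
time_s: 15.55
ee_pos: [471.5, 183.3, 29.5]
ee_rot: [-180.0, -0.1, 9.9]
force: [0.3, 0.3, 0.6]
gripper_width: 72.8
gripper_force: 0.0
```

>>> {"op": "step_arm", "data": {
  "linear": [
    [0, 0, 0],
    [0, 0, 0],
    [0, 0, 0],
    [0, 0, 0],
    [0, 0, -0.02],
    [-0.01, 0, -0.1],
    [-0.01, 0, -0.18],
    [-0.01, 0, -0.24],
    [-0.01, 0, -0.26],
    [-0.01, 0, -0.26]
  ],
  "turn": [0, 0, 0, 0, 0, 0, 0, 0, 0, 0],
  "fingers": 1,
  "force": 45
}}

```text
time_s: 16.8
ee_pos: [467.6, 182.4, 107.0]
ee_rot: [180.0, 0.0, 9.8]
force: [-0.2, -0.9, -2.8]
gripper_width: 62.1
gripper_force: 45.0
```

```bash
python3 - <<'E'
from h import *
s=env.state();p=s["ee_pos"];print(s["force"],s["torque"])
print("grip shelf x",(p[0]-659.5)*.985+(p[1]-213.6)*.171)
Q=cmap("scene",315,375,195,250,1)
for phi in(5,0,-5,-10):print(phi,np.round(Q(pitch_tub(p+[0,0,8],9.9,phi,30,6)),1).tolist())
cmap("top",215,250,178,200)
E
```

```text
[-0.17152749 -0.87515694 -2.83869122] [-0.07842092  0.26185358  0.00569781]
grip shelf x -194.32519433941079
scene cols 315 375
195 ..............gg.BBBBBBBBBBBBBBBBBBBgg......................
196 .............gg.BBBBBBBBBBBBBBBBBBBB.w......................
197 .............P.BBBBBBBBBBBBBBBBBBBBBBP......................
198 .............P.BBBBBBBBBBBBBBBBBBBBBB.P.....................
199 .............g.BBBBBBBBBBBBBBBBBBBBBBBP.....................
200 .............P.BBBBBBBBBBBBBBBBBBBBBBB.P....................
201 .............ggBBBBBBBBBBBBBBBBBBBBBBBBg....................
202 ..............PBBBBBBBBBBBBBBBBBBBBBBBBgg...................
203 ..............g.BBBBBBBBB..ggwwwwwwwww..P...................
204 ..............ggBBBBBBBBgwwwwwwwwwwwwww.P...................
205 ...............PBBBBBBBBwwwwwwwwwwwwwwwggP..................
206 ...............g.BBBBBBBgwwwwwwwwwwwwwww.P..................
207 ...............ggBBBBBBB.wwwwwwwwwwwwwww.gg.................
208 ................wBBBBBBBBwwwwwwwwwwwwwwwg.w.................
209 ................g.BBBBBBBgwwwwwwwwwwwwwwwgwg..........gggg
[... 3070 characters left out ...]
wwwwwwg..YYYYY......
183 wwwwwwwwwwwwwwwwwwwgwg.............
184 wwwwwwwwwwwg.BBBBBBggg.............
185 wwwwg.BBBBBBBBBBBBBBgg.............
186 BBBBBBBBBBBBBBBBBBBBBg.............
187 BBBBBBBBBBBBBBBBBBBBBg.............
188 BBBBBBBBBBBBBBBBBBBBBg.............
189 BBBBBBBBBBBBBBBBBBBBBg.............
190 BBBBBBBBBB.ggwww.BBBBP.............
191 BBB..gwwwwwwwwwwwBBBBg.............
192 BBwwwwwwwwwwwwwwwBBBBg.............
193 B.wwwwwwwwwwwwwww.BBB.g............
194 B.wwwwwwwwwwwwwwwgBBB.g............
195 BBwwwwwwwwwwwwwwwgBBBBg............
196 BBwwwwwwwwwwwwwwwgBBBBg............
197 BBgwwwwwwwwwwwwwwwBBBBg............
198 .BgwwwwwwwwwwwwwwwBBBBg............
199 .BgwwwwwwwwwwwwwwwBBBBg............
```

Teal and purple are both inside near the mouth, and the tub is about level. I'm moving in under the shelf over the bin.

>>> {"op": "step_arm", "data": {
  "linear": [
    [0.02, 0, 0],
    [0.06, 0, 0],
    [0.11, 0, 0],
    [0.17, 0, 0],
    [0.23, 0, 0],
    [0.28, 0, 0],
    [0.31, 0, 0],
    [0.313, 0, 0],
    [0.313, 0, -0.04],
    [0.313, 0, -0.083],
    [0.313, 0, -0.083],
    [0.313, 0, -0.083]
  ],
  "turn": [0, 0, 0, 0, 0, 0, 0, 0, 0, 0, 0, 0]
}}

```text
time_s: 18.4
ee_pos: [560.3, 198.6, 132.4]
ee_rot: [180.0, -0.0, 9.8]
force: [-0.4, -0.6, -2.5]
gripper_width: 61.6
gripper_force: 45.0
```

>>> {"op": "step_arm", "data": {
  "linear": [
    [0, 0, 0],
    [0, 0, 0],
    [0, 0, 0],
    [0, 0, 0],
    [0, 0, 0]
  ],
  "turn": [0, 0, 0, 0, 0],
  "force": 5
}}

```text
time_s: 19.02
ee_pos: [560.9, 198.7, 132.2]
ee_rot: [180.0, -0.0, 9.8]
force: [1.8, -0.4, -0.8]
gripper_width: 62.2
gripper_force: 5.0
```

>>> {"op": "step_arm", "data": {
  "linear": [
    [0, 0, 0],
    [0, 0, 0],
    [0, 0, 0]
  ],
  "turn": [0, 0, 0],
  "force": 45
}}

```text
time_s: 19.4
ee_pos: [560.7, 198.7, 132.2]
ee_rot: [180.0, -0.0, 9.8]
force: [1.7, -0.0, -1.8]
gripper_width: 61.5
gripper_force: 45.0
```

```bash
python3 - <<'E'
from h import *
s=env.state();p=s["ee_pos"];print(s["force"],s["torque"])
print("grip shelf x",(p[0]-659.5)*.985+(p[1]-213.6)*.171)
Q=cmap("scene",315,405,178,282,2)
for phi in(0,-15,-25,-35):print(phi,np.round(Q(pitch_tub(p+[0,0,8],9.9,phi,30,6)),1).tolist())
E
```

```text
[ 1.73848271 -0.03546766 -1.79479298] [ 0.02751324 -0.27411572 -0.00497239]
grip shelf x -99.8499872213856
scene cols 315 405
178 ......ggggggggg.................................gggggg.....ggggggg........................
180 .......ggggg................................ggg...ggggg...wggggg..........................
182 .......gggg........ggggg..........ggggggwwwwggg...gggg......ggg...........................
184 ........wggggggg....ggggg..................ggggg.............gg...........................
186 .........gg........gggg....................gggggg.........................................
188 .........gw........ggg......................gggg..........................................
190 ...................gggg.....................gggg..........................................
192 ..................ggggg.....................ggg...........................................
194 ..................gggggggggg.......B.BB..gg.ggg...........................................
196 ..................gggggg.BBBBBBBBBBBBBBB.gg.gg............................................
198 ...................g
[... 3539 characters left out ...]
..YYYYYYYYYYYYYYYYYYYYYYYYYYYYYYYYYYYY........
274 ......wwwg..YYYYYYYYYYYYYYYYYYYYYYYYYYYYYYYYYYYYYYYYYYYYYYYYYYYYYYYYYYYYYYYYYYYYYYY.......
276 ......wwwg.YYYYYYYYYYYYYYYYYYYYYYYYYYYYYYYYYYYYYYYYYYYYYYYYYYYYYYYYYYYYYYYYYYYYYYYYY......
278 .....gwww..YYYYYYYYYYYYYYYYYYYYYYYYYYYYYYYYYYYYYYYYYYYYYYYYYYYYYYYYYYYYYYYYYYYYYYYYYY.....
280 .....gwwg..YYYYYYYYYYYYYYYYYYYYYYYYYYYYYYYYYYYYYYYYYYYYYYYYYYYYYYYYYYYYYYYYYYYYYYYYYYYY...
0 [[354.2, 192.3], [334.6, 193.8], [372.0, 232.9], [350.0, 234.8]]
-15 [[355.0, 191.8], [335.2, 193.3], [370.3, 245.5], [348.7, 247.4]]
-25 [[355.6, 192.0], [335.7, 193.4], [368.6, 252.0], [347.4, 253.8]]
-35 [[356.2, 192.5], [336.2, 193.9], [366.6, 256.7], [345.7, 258.5]]
```

The mouth hangs about 16° down over the bin with purple and teal at its lip, and it looks caught on the silver sleeve's tail. I'll raise 30 mm with a firm grip, then loosen again.

>>> {"op": "step_arm", "data": {
  "linear": [
    [0, 0, -0.04],
    [0, 0, -0.08],
    [0, 0, -0.1],
    [0, 0, -0.1],
    [0, 0, -0.1]
  ],
  "turn": [0, 0, 0, 0, 0]
}}

```text
time_s: 20.08
ee_pos: [560.2, 198.5, 161.8]
ee_rot: [180.0, 0.1, 9.8]
force: [-1.0, -0.4, -3.0]
gripper_width: 61.6
gripper_force: 45.0
```

>>> {"op": "step_arm", "data": {
  "linear": [
    [0, 0, 0],
    [0, 0, 0],
    [0, 0, 0],
    [0, 0, 0],
    [0, 0, 0]
  ],
  "turn": [0, 0, 0, 0, 0],
  "force": 5
}}

```text
time_s: 20.7
ee_pos: [560.7, 198.7, 162.3]
ee_rot: [180.0, -0.0, 9.8]
force: [0.2, 0.3, -1.5]
gripper_width: 62.2
gripper_force: 5.0
```

>>> {"op": "step_arm", "data": {
  "linear": [
    [0, 0, 0],
    [0, 0, 0],
    [0, 0, 0]
  ],
  "turn": [0, 0, 0],
  "force": 45
}}

```text
time_s: 21.08
ee_pos: [560.7, 198.6, 162.2]
ee_rot: [180.0, -0.0, 9.8]
force: [0.4, -0.2, -0.4]
gripper_width: 61.5
gripper_force: 45.0
```

```bash
python3 - <<'E'
from h import *
s=env.state();p=s["ee_pos"];print(s["force"],s["torque"])
Q=cmap("scene",315,405,184,284,2)
for phi in(0,-15,-25,-35,-45):print(phi,np.round(Q(pitch_tub(p+[0,0,8],9.9,phi,30,6)),1).tolist())
cmap("top",190,265,120,190,2)
E
```

```text
[ 0.44464679 -0.16099642 -0.41612432] [ 0.05767267 -0.16736987  0.06787054]
scene cols 315 405
184 ...................ggggg...............gggg..ggg..........................................
186 ...................ggggggg.......BBBBBBBB.gg.ggg..........................................
188 ...................wggggg.BBBBBBBBBBBBBBB.gg.gg...........................................
190 ...................wggggg.BBBBBBBBBBBBBBBB.gggg...........................................
192 ...................ggggg.BBBBBBBBBBBBBBB...gggg...........................................
194 ...................wgggg.BBBBBBBBBBBBBBBB.B.gg............................................
196 ...................PwgggBBBBBBBBBBBBBBBBBBBBg.............................................
198 ...................gggg.BBBBBBBBBBBBBBBBBBBBw.............................................
200 ....................gBBBBBBBBBBBBBBBBBBBBBBBP.............................................
202 ....................g.BBBBBBBBBBBBBBBBBBBBBB.g............................................
204 ....................ggBBBBBBBBBBBBBBBBBBBBBBBw.....
[... 6204 characters left out ...]
wwwgggggggggggggggggwwwg.BBBBgYYYYYYYYYYYYYYYYYYYYYYYY......
174 wwggwwwwwwwwwwwwwgggggggggggggggggggwwwgBBB..YYYYYYYYYYYYYYYYYYYYYYYYY.....
176 wwwwwwwwwwwwwwwwwgggggggggggggggggggwwwgBBBB.YYYYYYYYYYYYYYYYYYYYYYYYYY....
178 wwwwwwwwwwwwwwwgggggggggggggggggggg.BBBBBBBB.YYYYYYYYYYYYYYYYYYYYYYYYYY....
180 wwwwwwwwwwwwwwggggggggggggggggggggggBBBBBBBBg.YYYYY....gg.YYYYYYYYY........
182 wwwwwwwwwwwwwggggggggggggggggggggggg.BBBBBBB.gYY.gggggggggg................
184 wwwwwwwwgggwgggggggggggggggggggggggggg.gggggggggggggggggggg................
186 wwwwwgggggggggggggggggggggggggggggggggggggggggggggggggggggg................
188 wggggggggggggggggggggggggggggggwggggggggggggggggggggggggggg................
```

Teal and purple are out in the bin on either side. I'll lift a little with a firm grip, back out, and check the silver sleeve.

>>> {"op": "step_arm", "data": {
  "linear": [
    [0, 0, -0.04],
    [0, 0, -0.08],
    [0, 0, -0.1],
    [-0.05, 0, -0.1],
    [-0.12, 0, -0.1],
    [-0.2, 0, -0.1],
    [-0.28, 0, -0.1],
    [-0.36, 0, -0.1],
    [-0.41, 0, -0.1],
    [-0.43, 0, -0.1],
    [-0.43, 0, -0.1]
  ],
  "turn": [0, 0, 0, 0, 0, 0, 0, 0, 0, 0, 0]
}}

```text
time_s: 22.55
ee_pos: [433.6, 176.6, 192.2]
ee_rot: [180.0, -0.0, 9.9]
force: [-0.2, -0.5, -1.9]
gripper_width: 61.7
gripper_force: 45.0
```

```bash
python3 - <<'E'
from h import *
s=env.state();p=s["ee_pos"];print(s["force"],s["torque"])
Q=cmap("scene",315,405,176,284,2)
for phi in(0,-15,-25,-35,-45):print(phi,np.round(Q(pitch_tub(p+[0,0,8],9.9,phi,30,6)),1).tolist())
cmap("top",190,265,120,200,2)
E
```

```text
[-0.17133763 -0.51783131 -1.86729213] [-0.01295893  0.0572185   0.0137358 ]
scene cols 315 405
176 .............P.BBBBBBBBBBBBBBBBBBBBBP.....................................................
178 ..............gBBBBBBBBBBBBBBBBBBBBB.g....................................................
180 ..............wBBBBBBBBBBBBBBBBBBBBBBw....................................................
182 ..............P.BBBBBBBBBBBBBBBBBBBBBg....................................................
184 ...............gBBBBBBBBBBBBB.....g.B.P...................................................
186 ...............wBBBBBBwwwwwwwwwwwwwwwBP...................................................
188 ...............ggBBBBBwwwwwwwwwwwwwwwB.P..................................................
190 ................gBBBBB.wwwwwwwwwwwwwwgBP..................................................
192 ................w.BBBBBwwwwwwwwwwwwwwwBgg.................................................
194 ................ggBBBBBgwwwwwwwwwwwwww.Bw.................................................
196 .................PBBBBB.wwwwwwwwwwwwwwwBgg.........
[... 6984 characters left out ...]
YYYYYYYYYYYYYYYYYYYYYY..YYYYYYYYY.YYYYYY....................
184 ....YYYYYYYYYYYYYYYYYYYYYYYYYYYYYYYYYYYYY.Y................................
186 ....YYYYYYYYYYYYYYYYYYYYYYYYYY.Y...........................................
188 .....YYYYYYYYYYYY..........................................................
190 ...........................................................................
192 ...........................................................................
194 ..........................................ggg..............................
196 ............................gggggwwwwwwwwwwwww.............................
198 ........................wwwwwwwwwwwwwwwwwwwwwwg............................
```

All three sleeves lie in the bin: teal near top (209,154), purple (237,156) and silver (225,170). The empty tub is about 25° down. I'll level it on the bench before going to the rack.

>>> {"op": "step_arm", "data": {
  "linear": [
    [0, 0, 0.1],
    [0, 0, 0.2],
    [0, 0, 0.28],
    [0, 0, 0.3],
    [0, 0, 0.3]
  ],
  "turn": [0, 0, 0, 0, 0]
}}

```text
time_s: 23.28
ee_pos: [433.5, 176.6, 102.2]
ee_rot: [180.0, 0.1, 9.8]
force: [0.6, -0.1, -1.5]
gripper_width: 61.6
gripper_force: 45.0
```

>>> {"op": "step_arm", "data": {
  "linear": [
    [0, 0, 0],
    [0, 0, 0.02],
    [-0.015, 0, 0.05],
    [-0.03, 0, 0.08],
    [-0.045, 0, 0.11],
    [-0.06, 0, 0.14],
    [-0.075, 0, 0.17],
    [-0.085, 0, 0.2],
    [-0.092, 0, 0.23],
    [-0.095, 0, 0.248],
    [-0.095, 0, 0.248]
  ],
  "turn": [0, 0, 0, 0, 0, 0, 0, 0, 0, 0, 0],
  "force": 6
}}

```text
time_s: 24.65
ee_pos: [406.0, 171.9, 27.6]
ee_rot: [-180.0, -0.1, 9.8]
force: [0.7, -0.4, -1.7]
gripper_width: 61.8
gripper_force: 6.0
```

```bash
python3 - <<'E'
from h import *
s=env.state();p=s["ee_pos"];print(p,s["force"],s["torque"])
Q=cmap("scene",315,375,180,238,1)
for phi in(5,0,-5):print(phi,np.round(Q(pitch_tub(p+[0,0,8],9.9,phi,30,6)),1).tolist())
E
```

```text
[406.00355665 171.85231493  27.56087962] [ 0.68534756 -0.37687722 -1.73735453] [-0.05094989 -0.02229848 -0.00798471]
scene cols 315 375
180 g.................................gggg....ggggg.............
181 ..............................g...gggg....wggg..............
182 ........ggg..................wwg...gggg...gwgg..............
183 .......gggg..........gg.ggggwwggg..ggg......gg..............
184 g...g..ggggg................ggggg..gg.......gg..............
185 g......gggg..................ggggg..........................
186 g......gggg..................ggggg..........................
187 .......ggg...................gggg...........................
188 ........gg...................gggg...........................
189 ........gg....................ggg...........................
190 .......gggg...................ggg...........................
191 .......wggg...................ggg...........................
192 .......wggg...........gggg....gg............................
193 .......wggggwwwwwwwggggggggg..gg............................
194 .......wgggg.........BBBBB.gg.gg..................
[... 2307 characters left out ...]
B.wwwwwwwwwwwwwggggggwwg.......gg.......gg.
231 gg.........g....w.gwwwwwwwwwwwwwwgggggwww.......gwg.......gg
232 wgg........g....Pwwwwwwwwwwwwwwwwwggggwww........wg.......gg
233 wgg.........g...gwwwwwwwwwwwwwwwwwwgggwwwg.......gw........g
234 wgg.........g....wwwwwwwwwwwwwwwwwwwgggwwg........gg.......g
235 wwg.........g....wwwwwwwwwwwwwwwwwwww.gwgg........gg........
236 wwg..........g...wwwwwwwwwwwwwwwwwwww.ww.gg........g........
237 wwgg.........g...wwwwwwwwwwwwwwwwwwww.wg.gw........gg.......
5 [[340.6, 192.4], [323.2, 193.7], [354.9, 223.2], [335.6, 224.7]]
0 [[340.7, 192.1], [323.3, 193.3], [354.7, 227.4], [335.5, 229.0]]
-5 [[340.9, 191.9], [323.5, 193.1], [354.4, 231.4], [335.3, 233.0]]
```

The tub is level with its grip 30 mm from the base. Computing the route to the rack.

```bash
python3 - <<'E'
from h import *
p=[563.4,-135.8,np.radians(-9.28)]
pt=lambda u,n:place(p,[[u*C-n*S,0.3,50+u*S+n*C-8]])[0]
for u,n in((40,145),(40,37),(30,37)):print(u,n,pt(u,n))
a=pt(40,145);go(a[0],a[1],260,-9.3)
E
```

```text
40 145 [ 526.08488981 -129.39881187  187.57368355]
40 37 [ 579.37814141 -138.10681589   94.04293994]
30 37 [ 570.8312322  -136.71026909   89.04293994]
from [405.9 171.9  27.6   9.8] lin [0.2229, 1.0579, -0.7747] turn 0.0532 dist 399
```

>>> {"op": "step_arm", "data": {
  "linear": [
    [0, 0, 0],
    [0, 0, 0],
    [0, 0, -0.05],
    [0, 0, -0.2],
    [0, 0, -0.4],
    [0, 0, -0.6],
    [0, 0, -0.76],
    [0, 0, -0.76]
  ],
  "turn": [0, 0, 0, 0, 0, 0, 0, 0],
  "force": 45
}}

```text
time_s: 25.7
ee_pos: [407.3, 172.5, 259.4]
ee_rot: [-179.9, -0.5, 9.8]
force: [-0.5, 0.5, -2.6]
gripper_width: 61.6
gripper_force: 45.0
```

>>> {"op": "step_arm", "data": {
  "linear": [
    [0.04, 0.2, 0],
    [0.22, 1, 0],
    [0.22, 1, 0],
    [0.22, 1, 0],
    [0.22, 1, 0],
    [0.22, 1, 0],
    [0.22, 1, 0],
    [0.22, 1, 0],
    [0.22, 1, 0]
  ],
  "turn": [0.01, 0.03, 0.0532, 0.0532, 0.0532, 0.0532, 0.0532, 0.0532, 0.0532]
}}

```text
time_s: 26.82
ee_pos: [521.4, -111.4, 255.8]
ee_rot: [-180.0, 0.0, -9.2]
force: [0.6, 0.8, -2.4]
gripper_width: 62.2
gripper_force: 45.0
```

```bash
python3 - <<'E'
from h import *
go(526.1,-129.4,188,-9.3)
p=env.state()["ee_pos"];T=cmap("top",300,375,130,215,2)
for phi in(5,0,-5):print(phi,np.round(T(pitch_tub(p+[0,0,8],-9.3,phi,30,6)),1).tolist())
Q=cmap("scene",190,250,160,240,2)
for phi in(5,0,-5):print(phi,np.round(Q(pitch_tub(p+[0,0,8],-9.3,phi,30,6)),1).tolist())
E
```

```text
from [ 521.4 -111.4  255.8   -9.2] lin [0.0252, 0.0566, 0.226] turn 0.0003 dist 70
top cols 300 375
130 ...........................................................................
132 ...........................................................................
134 ...........................................................................
136 ...........................................................................
138 ...........................................................................
140 ...........................................................................
142 ...........................................................................
144 ...........................................................................
146 ...........................................................................
148 ...........................................................................
150 .....................................wwwwwwwwwwg...........................
152 ....................................wwwwwwwwwwwwwwwwwwwwwggg...............
154 ....................................
[... 4762 characters left out ...]
.........................wwwwwwwwwwwwwwwww.
226 BBBBBBB...gwwg...................ggggggggggggggg......gggwg.
228 ..gwwwwgggggwg..............gggggggggggggggg..........gggggg
230 wwwwwwwwggggww.............gggggggggggggggg..........ggggggg
232 wwwwwwwwggggwwg.....gggggggggggggggggggggg...........gggg...
234 wwwwwwwwggPgwg...ggwwwwwwwwwwwwwgggggggggg..................
236 wwwwwggg..................gwwwwwwwwwwwwwwwg.................
238 gg....................................ggwwwwwgg.............
5 [[257.2, 150.8], [237.6, 148.8], [237.6, 180.9], [215.4, 178.3]]
0 [[257.0, 150.3], [237.3, 148.3], [237.6, 186.1], [215.6, 183.4]]
-5 [[256.8, 150.0], [237.0, 147.9], [237.8, 191.0], [215.9, 188.4]]
```

>>> {"op": "step_arm", "data": {
  "linear": [
    [0.025, 0.057, 0],
    [0.025, 0.057, 0.03],
    [0.025, 0.057, 0.1],
    [0.025, 0.057, 0.18],
    [0.025, 0.057, 0.226],
    [0.025, 0.057, 0.226],
    [0.025, 0.057, 0.226]
  ],
  "turn": [0.0003, 0.0003, 0.0003, 0.0003, 0.0003, 0.0003, 0.0003]
}}

```text
time_s: 27.8
ee_pos: [527.0, -130.9, 188.7]
ee_rot: [180.0, -0.1, -9.4]
force: [-0.2, 0.1, -2.1]
gripper_width: 61.8
gripper_force: 45.0
```

>>> {"op": "step_arm", "data": {
  "linear": [
    [0, 0, 0],
    [0.02, 0, 0.035],
    [0.04, 0, 0.07],
    [0.06, 0, 0.104],
    [0.08, 0, 0.139],
    [0.1, 0, 0.173],
    [0.12, 0, 0.208]
  ],
  "turn": [0, 0, 0, 0, 0, 0, 0],
  "force": 12
}}

```text
time_s: 28.68
ee_pos: [562.3, -136.7, 124.8]
ee_rot: [180.0, 0.0, -9.4]
force: [-2.5, 0.5, 0.4]
gripper_width: 61.7
gripper_force: 12.0
```

```bash
python3 - <<'E'
from h import *
s=env.state();p=s["ee_pos"];print(s["force"],s["torque"])
go(579.4,-138.1,94,-9.3)
Q=cmap("scene",190,265,185,245,1)
for phi in(25,20,15,10,5):print(phi,np.round(Q(pitch_tub(p+[0,0,8],-9.3,phi,30,6)),1).tolist())
E
```

```text
[-2.54960099  0.51643477  0.43584276] [ 0.0478376   0.24806919 -0.03079657]
from [ 562.3 -136.7  124.8   -9.4] lin [0.0569, -0.0046, 0.1027] turn -0.0003 dist 35
scene cols 190 265
185 ...............................gggggg.................ggggg.....gggggg.....
186 ...............................gggggg..................gggg.......gggg.....
187 ...............................ggggg............gPwgww..gggg.......ggg.....
188 ................................gggg........gwPg.BBBBw..ggggg......gg......
189 ................................gggg.....gPg.BBBBBBBBgg.ggggg......gg......
190 ................................gggg.....wBBBBBBBBBBBBwgggggg..............
191 ................................gggg.....wBBBBBBBBBBBBBgggggg..............
192 ................................wggg.....PBBBBBBBBBBBBBgggggg..............
193 ................................gggg....ggBBBBBBBBBBBBBgggggg..............
194 .................................ggg.gggg.BBBBBBBBBBBBBgggggg..............
195 .................................ggggg..BBBBBBBBBBBBBBBgggggg..............
196 .................................wg
[... 3519 characters left out ...]
...........gwg...........ggggg...........
241 .............................................gwwwwwggg....wwgggg...........
242 .............................................gwgwwwwwwwwwwwwwgg............
243 ..............................................wwwwwwwwwwwwwwwwg............
244 ..............................................wwwwwwwwwwwwwwwwg............
25 [[250.1, 196.3], [231.2, 194.0], [230.7, 207.7], [209.1, 205.0]]
20 [[249.9, 195.6], [231.0, 193.3], [230.2, 213.2], [208.6, 210.4]]
15 [[249.8, 195.0], [230.8, 192.7], [229.8, 218.5], [208.3, 215.7]]
10 [[249.6, 194.5], [230.6, 192.2], [229.6, 223.8], [208.1, 220.9]]
5 [[249.4, 194.0], [230.4, 191.7], [229.5, 228.8], [208.2, 225.9]]
```

The tub is tilting up on the rack (now about 16°, mouth top corners at (208,214) and (231,217)). I'll finish lowering it and slide it down to the stop.

>>> {"op": "step_arm", "data": {
  "linear": [
    [0.02, -0.002, 0.035],
    [0.04, -0.004, 0.07],
    [0.055, -0.005, 0.1],
    [0.055, -0.005, 0.103],
    [0.04, -0.005, 0.112],
    [0.026, -0.005, 0.12],
    [0.02, -0.005, 0.123],
    [0.02, -0.005, 0.123]
  ],
  "turn": [0, 0, 0, 0, 0, 0, 0, 0],
  "force": 8
}}

```text
time_s: 29.72
ee_pos: [567.9, -136.1, 88.8]
ee_rot: [180.0, -0.0, -9.4]
force: [-0.0, -0.9, -1.6]
gripper_width: 61.9
gripper_force: 8.0
```

```bash
cat > fit.py <<'E'
from h import *
s=env.state();p=s["ee_pos"];print(p,s["force"],s["torque"])
Q=cmap("scene",200,245,195,245,1)
pr=[563.4,-135.8,np.radians(-9.28)]
for d in(0,5,10,15):print(d,"mouth TL,TR,BR,BL (scene)",np.round(Q(place(pr,[tub(200+d,-31,62),tub(200+d,31,62),tub(200+d,31,0),tub(200+d,-31,0)])),1).tolist())
E
python3 fit.py
```

```text
[ 567.87618553 -136.05647783   88.77665122] [-0.02310029 -0.93380885 -1.62976127] [0.0579913  0.14956631 0.08419076]
scene cols 200 245
195 ......................gggggg....g.....ggwwwgg
196 ......................ggggg.....gBBBBBBBBB.wg
197 ......................ggggg.....gBBBBBBBBBBBg
198 ......................ggggg.....PBBBBBBBBBBB.
199 ......................gggg......gBBBBBBBBBBBB
200 .......................ggg.......gBBBBBBBBBBB
201 .......................ggg.......PBBBBBBBBBBB
202 .......................wgg........PBBBBBBBBBB
203 .......................wggg.......ggBB..BBBBB
204 .......................gggg........PB.ww.BBBB
205 ........................gggggg....gPBgwwgBBBB
206 ........................gggg.gggggg.B.wwgBBBB
207 .......................gg..BBBBBBBBBBBBBBBBBB
208 ......................wwwwg..BBBBBBBBBBBBBBBB
209 ...................gwwwwwwwwwwwwgg.BBBBBBBBBB
210 ................gwwwwwwwwwwwwwwwwwwg.BBBBB...
211 .............wwwwwwwwwwwwwwwwwwwwwww.BBB..ggg
212 ..........wwwwwwwwwwwwwwwwwwwwwwwwwg....ggggg
213 ..........wggggwwgwwwwwwwwwwwwwwwg....ggggggg
214 ..........
[... 1209 characters left out ...]
.........ggg..gggg........
239 ...................................gg........
240 ...................................gwg.......
241 ...................................gwwwwwwg..
242 ....................................wwgwwwwww
243 ....................................wwwwwwgwg
244 ....................................wwwwwwwww
0 mouth TL,TR,BR,BL (scene) [[210.4, 211.9], [231.7, 214.6], [229.7, 236.7], [208.5, 233.8]]
5 mouth TL,TR,BR,BL (scene) [[209.7, 212.0], [231.2, 214.8], [229.1, 237.0], [207.9, 234.0]]
10 mouth TL,TR,BR,BL (scene) [[209.1, 212.2], [230.6, 215.0], [228.6, 237.3], [207.2, 234.3]]
15 mouth TL,TR,BR,BL (scene) [[208.5, 212.4], [230.1, 215.3], [228.0, 237.6], [206.6, 234.6]]
```

>>> {"op": "step_arm", "data": {
  "linear": [
    [0, 0, 0],
    [0, 0, 0],
    [0, 0, 0],
    [0, 0, 0],
    [0, 0, -0.05],
    [0, 0, -0.2],
    [0, 0, -0.4],
    [-0.2, 0.0, -0.5],
    [-0.4, 0, -0.5],
    [-0.5, 0, -0.5],
    [-0.5, 0, -0.5]
  ],
  "turn": [0, 0, 0, 0, 0, 0, 0, 0, 0, 0, 0],
  "fingers": -1
}}

```text
time_s: 31.15
ee_pos: [418.6, -111.2, 240.3]
ee_rot: [180.0, -0.2, -9.4]
force: [-0.0, -1.2, -0.1]
gripper_width: 91.6
gripper_force: 0.0
```

```bash
cat > cmp.py <<'E'
from h import *
print(env.state()["force"])
for n,b in(("scene",(200,200,38,42)),("top",(318,145,54,82))):
    c,P=cam(n);o=cv2.imread(f"pics/{n}0.png");x,y,w,h=b
    A=cv2.cvtColor(o,6).astype(np.float32)[y:y+h,x:x+w];B=cv2.cvtColor(c,6).astype(np.float32)[y:y+h,x:x+w]
    print(n,"shift",cv2.phaseCorrelate(A,B,cv2.createHanningWindow((w,h),cv2.CV_32F)),"meandiff",np.abs(A-B).mean())
    M=np.eye(2,3,dtype=np.float32)
    try: print(cv2.findTransformECC(A,B,M,cv2.MOTION_EUCLIDEAN)[1].round(3).tolist())
    except cv2.error as e: print("ecc",e.err)
pr=[563.4,-135.8,np.radians(-9.28)]
P=cam("top")[1];print("10mm up-slope shift in top px",P(place(pr,[tub(110,0,62)]))-P(place(pr,[tub(100,0,62)])))
# other loose things moved?
for n in("top","scene"):
    c,_=cam(n);o=cv2.imread(f"pics/{n}0.png")
    for nm,b in {"top":{"wrench":(285,205,22,58),"pot":(120,203,45,40),"bottle":(435,200,42,35),"tin/carton":(155,85,110,40)},"scene":{"wrench":(268,205,24,38),"pot":(408,200,40,45),"bottle":(112,190,34,50)}}[n].items():
        x,y,w,h=b;print(n,nm,np.abs(c[y:y+h,x:x+w].astype(int)-o[y:y+h,x:x+w]).mean().round(1))
E
python3 cmp.py
```

```text
[-0.04204189 -1.23846845 -0.05909635]
scene shift ((0.1702179139474289, 0.8387790322642275), 0.8882669650183783) meandiff 4.7550125
[[1.0, -0.004000000189989805, 0.3479999899864197], [0.004000000189989805, 1.0, 0.07599999755620956]]
top shift ((-0.028778444544663273, -1.4898369189308127), 0.9007964589468246) meandiff 9.558266
[[1.0, 0.010999999940395355, -0.36899998784065247], [-0.010999999940395355, 1.0, -1.409000039100647]]
10mm up-slope shift in top px [[ 0.74494402 -3.2218678 ]]
top wrench 7.4
top pot 3.1
top bottle 3.1
top tin/carton 3.0
scene wrench 6.1
scene pot 0.5
scene bottle 1.6
```

The top view shows a shift of about 1.5 px, possibly 4 mm short of the stop, but the arm or its shadow may be in the way. I'll clear the arm and compare again.

>>> {"op": "step_arm", "data": {
  "linear": [
    [-0.3, 0.9, 0],
    [-0.3, 0.9, 0],
    [-0.3, 0.9, 0],
    [-0.3, 0.9, 0],
    [-0.3, 0.9, 0],
    [-0.3, 0.9, 0],
    [-0.3, 0.9, 0],
    [-0.3, 0.9, 0]
  ],
  "turn": [0, 0, 0, 0, 0, 0, 0, 0]
}}

```text
time_s: 32.4
ee_pos: [287.9, -362.3, 238.6]
ee_rot: [-180.0, 0.0, -9.3]
force: [-0.1, 0.4, 0.2]
gripper_width: 90.6
gripper_force: 0.0
```

```bash
cat >> cmp.py <<'E'
# along-axis edge profile in top view, on the strip down the tub's middle
for nm,im in(("old",cv2.imread("pics/top0.png")),("new",cam("top")[0])):
    sl=np.linspace(-15,215,461);acc=0
    for v in(-24,-22,-20,20,22,24):
        q=P(place(pr,[tub(s,v,62) for s in sl])).astype(np.float32)
        acc=acc+cv2.remap(cv2.cvtColor(im,6).astype(np.float32),q[:,:1],q[:,1:],1)[:,0]
    g=np.gradient(acc);lo=sl<30;band=(sl>170)&(sl<202);top=sl>192
    sub=lambda m,sg:(lambda w:(sl[m]*w).sum()/w.sum())(np.clip(sg*g[m],0,None)**2)
    print(nm,"base edge",sub(lo,-1),sub(lo,1),"band",sub(band,1),"mouth",sub(top,-1))
E
python3 cmp.py
```

```text
[-0.10268111  0.44383528  0.15620606]
scene shift ((0.21688736111336837, 0.9508643189066603), 0.8606709559758504) meandiff 5.419173
[[1.0, -0.004000000189989805, 0.32600000500679016], [0.004000000189989805, 1.0, 0.08799999952316284]]
top shift ((0.26434867842651855, -1.483848579853941), 0.9697896549240552) meandiff 9.706413
[[1.0, 0.008999999612569809, -0.32600000500679016], [-0.008999999612569809, 1.0, -1.4579999446868896]]
10mm up-slope shift in top px [[ 0.74494402 -3.2218678 ]]
top wrench 3.7
top pot 2.8
top bottle 3.1
top tin/carton 2.7
scene wrench 4.2
scene pot 2.2
scene bottle 2.8
old base edge -5.341173010246989 14.351606066961562 band 186.95127724863178 mouth 201.84427693171855
new base edge -4.879137949178053 17.4273309586079 band 192.20861375230385 mouth 206.52180058778904
```

The tub rests about 5 mm up-slope of home. I'll regrip it lightly and draw it down against the foot stop.

```bash
python3 -c "
from h import *
go(575.5,-137,240,-9.3)"
```

```text
from [ 287.4 -362.8  238.8   -9.4] lin [0.8251, -0.8988, -0.004] turn -0.0002 dist 366
```

>>> {"op": "step_arm", "data": {
  "linear": [
    [0.825, -0.899, 0],
    [0.825, -0.899, 0],
    [0.825, -0.899, 0],
    [0.825, -0.899, 0],
    [0.825, -0.899, 0],
    [0.825, -0.899, 0],
    [0.825, -0.899, 0],
    [0.825, -0.899, 0],
    [0.825, -0.899, 0],
    [0.825, -0.899, 0.1],
    [0.825, -0.899, 0.2],
    [0.825, -0.899, 0.3],
    [0.825, -0.899, 0.4],
    [0.825, -0.899, 0.47],
    [0.825, -0.899, 0.495],
    [0.825, -0.899, 0.495]
  ],
  "turn": [0, 0, 0, 0, 0, 0, 0, 0, 0, 0, 0, 0, 0, 0, 0, 0],
  "fingers": -1
}}

```text
time_s: 34.7
ee_pos: [575.1, -138.2, 90.5]
ee_rot: [180.0, -0.0, -9.5]
force: [0.2, -0.1, 1.1]
gripper_width: 91.0
gripper_force: 0.0
```

>>> {"op": "step_arm", "data": {
  "linear": [
    [0, 0, 0],
    [0, 0, 0],
    [0, 0, 0],
    [0, 0, 0],
    [-0.01, 0, 0.0058],
    [-0.02, 0, 0.0115],
    [-0.03, 0, 0.0173],
    [-0.035, 0, 0.02],
    [-0.035, 0, 0.02]
  ],
  "turn": [0, 0, 0, 0, 0, 0, 0, 0, 0],
  "fingers": 1,
  "force": 12
}}

```text
time_s: 35.83
ee_pos: [571.2, -137.3, 88.1]
ee_rot: [180.0, -0.9, -9.5]
force: [6.3, -1.0, 12.8]
gripper_width: 61.8
gripper_force: 12.0
```

```bash
python3 -c "
from h import *
s=env.state();print(s['force'],s['torque'],s['ee_pos'])"; python3 cmp.py | head -6
```

```text
[ 6.2710689  -1.03839925 12.8031351 ] [-0.25519918 -1.19947734 -0.28738618] [ 571.24532508 -137.28804329   88.1347972 ]
[ 6.2710689  -1.03839925 12.8031351 ]
scene shift ((-0.03232226258361948, -0.13828392158200487), 0.849086565706465) meandiff 8.210526
[[1.0, 0.014999999664723873, -0.15399999916553497], [-0.014999999664723873, 1.0, 0.008999999612569809]]
top shift ((0.08861070061109544, -0.37266752642365475), 0.28047507996421783) meandiff 20.960478
[[1.0, -0.023000000044703484, -0.6240000128746033], [0.023000000044703484, 1.0, -0.6880000233650208]]
10mm up-slope shift in top px [[ 0.74494402 -3.2218678 ]]
```

Stop contact is clear (about 14 N) and the mouth is back in its original picture position. Now I'll release, lift and clear.

>>> {"op": "step_arm", "data": {
  "linear": [
    [0, 0, 0],
    [0, 0, 0],
    [0, 0, 0],
    [0, 0, 0],
    [0, 0, -0.03],
    [0, 0, -0.1],
    [0, 0, -0.2],
    [0, 0, -0.35],
    [0, 0, -0.5],
    [0, 0, -0.5]
  ],
  "turn": [0, 0, 0, 0, 0, 0, 0, 0, 0, 0],
  "fingers": -1
}}

```text
time_s: 37.38
ee_pos: [567.3, -136.4, 239.1]
ee_rot: [179.9, -0.6, -9.4]
force: [-0.6, 0.3, -0.3]
gripper_width: 91.1
gripper_force: 0.0
```

>>> {"op": "step_arm", "data": {
  "linear": [
    [-0.8, 0.9, 0],
    [-0.8, 0.9, 0],
    [-0.8, 0.9, 0],
    [-0.8, 0.9, 0],
    [-0.8, 0.9, 0],
    [-0.8, 0.9, 0],
    [-0.8, 0.9, 0],
    [-0.8, 0.9, 0],
    [-0.8, 0.9, 0]
  ],
  "turn": [0, 0, 0, 0, 0, 0, 0, 0, 0]
}}

```text
time_s: 38.5
ee_pos: [284.9, -362.2, 233.9]
ee_rot: [-180.0, 0.0, -9.3]
force: [0.2, 0.1, 0.3]
gripper_width: 91.4
gripper_force: 0.0
```

```bash
python3 cmp.py; python3 - <<'E'
from h import *
cmap("top",190,265,140,190,3)
E
```

```text
[0.17586566 0.08115545 0.34721943]
scene shift ((-0.29894135573645286, 0.5349854044207909), 0.897046816613939) meandiff 4.080827
[[1.0, 0.0020000000949949026, -0.04399999976158142], [-0.0020000000949949026, 1.0, 0.020999999716877937]]
top shift ((0.21449009729650115, 0.11455848503280208), 0.9956430680467268) meandiff 6.6120143
[[1.0, -0.008999999612569809, 0.22499999403953552], [0.008999999612569809, 1.0, -0.46000000834465027]]
10mm up-slope shift in top px [[ 0.74494402 -3.2218678 ]]
top wrench 3.8
top pot 2.7
top bottle 3.1
top tin/carton 2.7
scene wrench 4.5
scene pot 2.1
scene bottle 2.8
old base edge -5.341173010246989 14.351606066961562 band 186.95127724863178 mouth 201.84427693171855
new base edge -4.168578786468858 20.569862948877148 band 187.4789528946354 mouth 202.03395385546193
top cols 190 265
140 YYYYYY...YYYYYY..YYYYYYY.gYYYYYYY..YYYYYYY..YYYYYYY..YYYYYYY..YYY....ggwwww
143 .YYYYYYg.YYYYYYYwwTTTggYY..YYYYYYY.YYYYYYY.ggPPP..YggYYYYYYYggYYYY...wwwwww
146 .YYYYYY..YYYYYYYwwTTTTg.Y..YYYYYYY..YYYYY..wPPPPP..Y..YYYYYY.g.YYY....gwwww
149 w.YYYYYY..YYYYYYggTTTTT.YY.YYYYYYY.g.YY
[... 376 characters left out ...]
YY.gwTTTTwggwwwwwwwwwwwwwwwwwwwwwwwwggggg...YYYYYYYYYY......
167 gwwgggg.gwwwwwwwwwwwwwwwwwwwwwwwggggwwww..YYY..PPPPPP..YYYYYYYYYYYYYY......
170 wwwwwwwwwwwwwggggg....YYYYYYYYYYgwwwwwww.YYYYY....YYYYYYYYYYYYYYYYYYYY.....
173 gg.YYYYYYYYYYYYYYYYYYYYYYYYYYYYYgwwwwwwwYYYYYYYYYYYYYYYYYYYYYYYYYYYYYY.....
176 ...YYYYYYYYYYYYYYYYYYYYYYYYYYYYY.wwwwwwwYYYYYYYYYYYYYYYYYYYYYYYYYYYYYYY....
179 ....YYYYYYYYYYYYYYYYYYYYYYYYYYYY.gggggg.YYYYYYYYYYYYYYYYYYYYYYYYYYYYYY.....
182 ....YYYYYYYYYYYYYYYYYYYYYYYYYYYYYYYY...YYYYYYYYYYYYYYYYY...................
185 ....YYYYYYYYYYYYYYYYYYYYYYYYYYYYYYYYYY.....................................
188 .....YYYYYYYYYYYYY.........................................................
```

The mouth and band edges are back within about 0.5 mm of where they started. The sleeves are in the bin, and nothing else has moved.

```bash
python3 -c "
from workcell import env
print(env.job_done())"
```

```text
the job is handed in; nothing more can be done
None
```

I handed the job in at about 38.5 s: all three sleeves are in the yellow bin, and the empty tub is back in its rack against the foot stop and released. I viewed 11 pictures, one over the limit of 10. The first pour try, with the mouth only at the bin's front wall, let one sleeve slide into the bin there.

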